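Assemble the three-tier pastry stand

TASK

Put together the three-tier pastry stand on the round black rubber pad: stand the base tier (the widest plate) centred on the pad, then plug the middle tier onto it, the upper tier (the smallest plate) onto that, and last the ring handle on top, building from the bottom up. Set each part down gently without dropping it, seated fully home and upright, and leave the two custards and the drink can where they are.

Things in the scene. Friction and masses are not known exactly. Their poses are not given: they have to be found in the camera images.
- pad: Round black rubber non-slip pad, 140 mm in diameter and 4 mm thick, fixed to the counter. Origin: centre of its underside, on the counter; z up
- base_tier: Base tier, the widest: white round plate 200 mm wide (4 mm thick, rim 9 mm high) with an upright steel post 32 mm wide in its middle. Flat shoulder 75 mm above the underside; on it a tapered spigot 22 mm tall (22 mm wide at foot, 6 at tip), 97 mm in all. Central tapered socket below (25 mm mouth, 9 mm wide 22 mm up) fits such a spigot. About 450 g, loose. Origin: centre of the underside; z up
- middle_tier: Middle tier, the second widest: white round plate 155 mm wide (4 mm thick, rim 9 mm high) with an upright steel post 32 mm wide in its middle. Post and underside exactly as on the base tier: shoulder 75 mm up, tapered spigot on top, 97 mm high in all, socket below. Fully home, its underside rests on the shoulder of the tier below. About 300 g, loose. Origin: centre of the underside; z up
- upper_tier: Upper tier, the smallest plate: white round plate 110 mm wide (4 mm thick, rim 9 mm high) with an upright steel post 32 mm wide in its middle. Post and underside exactly as on the base tier: shoulder 75 mm up, tapered spigot on top, 97 mm high in all, socket below. About 200 g, loose. Origin: centre of the underside; z up
- ring_handle: Steel handle, 83 mm high: hub 38 mm wide at the foot, 32 mm tall, with the same socket below (rests on the upper tier's shoulder), carrying an upright ring of 10 mm round bar, 56 mm outside, 36 mm inside, its centre 55 mm above the underside. The ring lies in the x-z plane (10 mm thick along y). About 120 g, loose. Origin: centre of the underside; z up
- custard_left: Bystander: baked custard with a browned top in a tapered glass cup, 76 mm across the rim, 58 mm at the foot, 52 mm high. Origin: centre of the underside; z up
- custard_right: Bystander: a second custard cup just like the other, 76 mm across the rim, 52 mm high. Origin: centre of the underside; z up
- drink_can: Bystander: closed drink can, dark green, 66 mm in diameter and 115 mm high. Origin: centre of the underside; z up

How it is judged:
By the outcome, as a careful person would: the job done as asked, in the order asked, and still so for the second after the job is handed in, with the robot touching nothing.
It also fails if it takes over 128 s, if anything falls off the work surface, if the arm or the gripper's body presses on something with over 40 N, if the wrist force passes 120 N, or if a joint passes its speed limit or range.

ROBOT

A 7-joint arm with a two-finger parallel gripper is mounted at the origin on the work surface. World frame = base frame: x ahead of the robot, y to its left, z up, the work surface at z = 0. Lengths are in m, angles in rad, forces in N, time in s.
With the tool pointing down it reaches from about 0.425 to 0.875 m from the base axis. Payload 4.7 kg.
Tool frame: the origin (TCP) lies midway between the tips of the shut fingers; the grasp point (between the pads) lies 19 mm behind it; z points along the fingers, y is the direction in which the jaws open and shut (so a half turn about z gives the same grasp; the last joint's range is limited). The gripper opens to 87 mm and grips with 3 to 60 N. Pads are 19 mm wide; open, the fingers measure 117 mm over their backs; the gripper's body (75 mm by 190 mm) begins 51 mm behind the grasp point.
Start: joints at [1.252, 0.321, -0.07, 1.45, 0.023, 1.371, -0.057], TCP at [0.212, -0.614, 0.223] pointing down, gripper open.
Joint ranges: [-2.86, 2.86], [-0.3, 2.09], [-1.38, 1.24], [0.06, 2.45], [-1.56, 4.7], [0.09, 2.05], [-2.69, 2.69]. Speed limits (rad/s): [2.57, 2.57, 3.14, 3.14, 3.14, 3.14, 3.14].

INTERFACE

Orientations are given as a rotation vector (axis times angle).
In Python, from bench import * gives the robot as it stands.
- The arm moves only by the tool move_arm, never from a script. Its arguments are lists of equal length, an entry for each row: "jaw": the closure in counts, from 0 (fully open) to 255 (shut); "slide": the shift along the tool's x, y, z in cm, a list of three; "dr": the turn, a rotation vector about the tool's x, y, z in degrees, a list of three. A call has 1 to 5 rows; each row shifts and turns the commanded pose from where the row before left it, along the tool's axes as they then stand; what a row does not reach is not made up. A row lasts 1/10 s, in which the tool goes at most 50 mm and 8.59 degrees, less where a joint would pass 70% of its speed; a pose out of reach is approached as far as the arm can. A call with a gripper value outside its range is refused whole. The fingers move at their own pace and stop on an object; "force" is the grip in N (left out, the last holds). Time passes only in rows, so rows that do not move let the fingers close. It gives the time, the measured TCP pose, the force and the opening at its end, in the units of the state.
- get_state(): the state, without advancing time (a new reading comes with each control period).
- get_image(name): name is "scene" or "top"; returns (picture, depth): 480x640x3 uint8, red, green, blue; 480x640 float32, m along the optical axis (not along the pixel's ray), 0 where there is no reading.
- camera_params(name): a dict with "K" (3x3 intrinsics, pixels), "extrinsics" (4x4, takes a point from camera to world coordinates). Camera axes: x right, y up, looking along -z (the intrinsics and any distortion apply to the point x, -y, -z); pixel columns grow to the right and rows downward; lengths in m; the calibration is good to about 2 mm. A picture is of the moment at which its call begins. camera_params takes no time and is no camera call.
- close_job(): hands the job in, once; it reports no verdict.
Trained networks look in the newest picture that a camera, given by its name, has taken for a name from the list of things; names that differ only in an ending like _2 or _b are one class to them, and where a whole thing is asked for, a point or a joint stands for the part that bears it (a point fixed in the world has none). Each returns a list of dicts, best first, with "score" (0 to 1); they miss things now and then, are a little off and sometimes report something else, mostly with a low value. They report only what shows in the picture. A call takes as long as a camera call.
- regions_of(camera, query): "mask" (480x640 bool, what is visible of it) and "xy" ([column, row] in pixels, amid what is visible of it).
The state is a dict: "time": time; "joint_positions": joint angles; "qd": joint speeds; "joint_torque": joint torques, N m; "position": TCP position; "tool_rot": TCP orientation; "ft_force": force on the tool from outside, world axes, zero at the start; "torque": the same for the moment, N m; "grip_width": opening from 0.0 (shut) to 1.0 (fully open).
Only numpy, scipy, OpenCV 4.12 (cv2) and the standard library are available. Lean on these libraries where they do the work, as an engineer would, in place of code of your own. Each camera call takes 0.05 s, during which the arm holds its last target.

## Working session

There is one attempt and no reset: what is moved stays moved. The work goes in short steps, Python scripts to look and compute and a tool call to move; the robot and the scene stay as the last step left them, time stands still between calls to the robot, and variables do not carry over. Pictures are saved under pics/ and viewed, and the job is handed in when it is done.

Besides the shell and the picture viewer there is one more tool, called after "Emit:" as name(argument=value, ...) on one line, values as JSON. move_arm: Moves the arm, as the interface text tells. Its arguments: {"type":"object","properties":{"jaw":{"type":"array","items":{"type":"number"}},"slide":{"type":"array","items":{"type":"array","items":{"type":"number"}}},"dr":{"type":"array","items":{"type":"array","items":{"type":"number"}}},"force":{"type":"number"}},"required":["jaw","slide","dr"]}

```bash
ls; mkdir -p pics
python3 - <<'E'
from bench import *
import cv2,numpy as np
for n in("scene","top"):
    im,d=get_image(n); cv2.imwrite(f"pics/{n}0.png",im[:,:,::-1]); np.save(f"d_{n}.npy",d)
    p=camera_params(n);print(n,p)
print(get_state())
E
```

```text
pics
scene {'K': array([[469.85473545,   0.        , 321.84948883],
       [  0.        , 469.85473545, 233.98131879],
       [  0.        ,   0.        ,   1.        ]]), 'extrinsics': array([[-0.02474108, -0.83740506,  0.54602256,  1.03464064],
       [ 0.99967088, -0.02443016,  0.00782935,  0.00931563],
       [ 0.00678308,  0.54603656,  0.83773389,  0.90315631],
       [ 0.        ,  0.        ,  0.        ,  1.        ]])}
top {'K': array([[458.98751148,   0.        , 323.51757224],
       [  0.        , 458.98751148, 241.84592148],
       [  0.        ,   0.        ,   1.        ]]), 'extrinsics': array([[ 1.19836928e-02,  9.80981750e-01, -1.93729703e-01,
         3.03776101e-01],
       [-9.99663225e-01,  7.29360340e-03, -2.49046229e-02,
         1.58115641e-04],
       [-2.30179929e-02,  1.93962909e-01,  9.80738784e-01,
         9.69539834e-01],
       [ 0.00000000e+00,  0.00000000e+00,  0.00000000e+00,
         1.00000000e+00]])}
{'time': 0.1, 'joint_positions': array([ 1.25209582,  0.32175152, -0.07007831,  1.45157139,  0.02263593,
        1.37075782, -0.05695972]), 'qd': array([ 8.97901025e-04, -2.22683380e-03, -3.88161166e-05, -1.82211118e-03,
       -1.45980904e-03,  3.55567031e-04,  6.89186261e-04]), 'joint_torque': array([-1.27030384e-03, -4.92573810e+01, -4.05707778e-01, -3.13400137e+01,
       -6.39214274e-02,  3.94879316e-02,  5.62568607e-05]), 'position': array([ 0.21212821, -0.61389451,  0.22155987]), 'tool_rot': array([-3.09657775e+00, -5.20032032e-01,  6.41138709e-04]), 'ft_force': array([ 0.50128266, -0.17280163, -0.49325056]), 'torque': array([0.0455209 , 0.02136602, 0.0080855 ]), 'grip_width': 1.0080104293627412}
```

View pics/scene0.png

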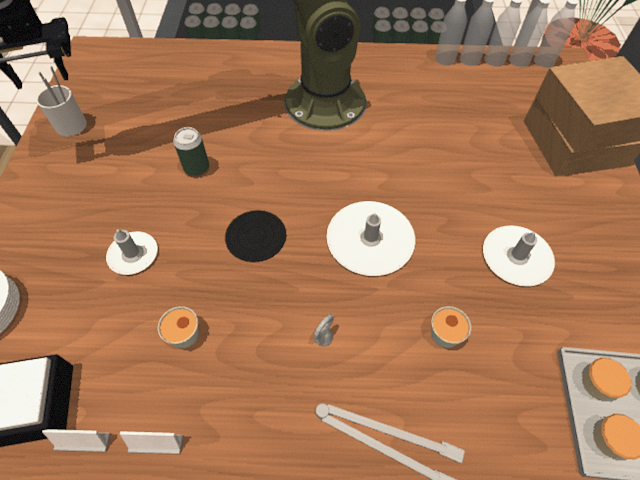

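View pics/top0.png

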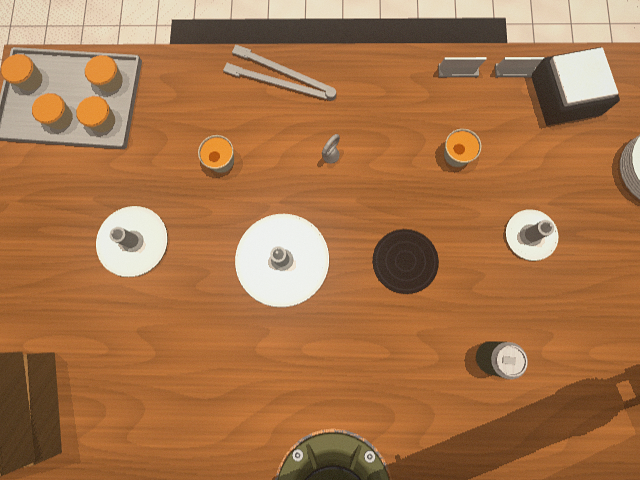

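The scene view shows the pad at (256,235), base at (371,237), middle at (519,254), upper at (132,252), ring handle at (324,330), and the can at (191,150). The custards are at (180,327) and (450,327). Next I measure the positions.

```bash
cat > h.py <<'E'
from bench import *
import cv2,numpy as np
from scipy.optimize import least_squares
from scipy.spatial.transform import Rotation as R
def cloud(n,d):
    p=camera_params(n);K=p["K"];E=p["extrinsics"]
    v,u=np.mgrid[0:480,0:640]
    P=np.stack([(u-K[0,2])/K[0,0]*d,-(v-K[1,2])/K[1,1]*d,-d],-1)
    W=P@E[:3,:3].T+E[:3,3]; W[d<=0]=np.nan
    return W
def proj(n,X):
    p=camera_params(n);K=p["K"];E=p["extrinsics"]
    c=(np.asarray(X)-E[:3,3])@E[:3,:3]
    return np.stack([K[0,0]*c[...,0]/-c[...,2]+K[0,2],-K[1,1]*c[...,1]/-c[...,2]+K[1,2]],-1)
def onplane(n,uv,z):
    p=camera_params(n);K=p["K"];E=p["extrinsics"]
    uv=np.asarray(uv,float)
    r=np.stack([(uv[...,0]-K[0,2])/K[0,0],-(uv[...,1]-K[1,2])/K[1,1],-np.ones(uv.shape[:-1])],-1)@E[:3,:3].T
    t=(z-E[2,3])/r[...,2]
    return E[:3,3]+r*t[...,None]
def fitc(xy):
    f=lambda p:np.hypot(xy[:,0]-p[0],xy[:,1]-p[1])-p[2]
    s=least_squares(f,[*xy.mean(0),.08],loss='soft_l1',f_scale=.002)
    return s.x
E
python3 - <<'E'
from h import *
for n in("scene","top"):
    im,d=get_image(n); W=cloud(n,d)
    print(n,"table z",np.nanmedian(W[380:400,200:300,2]))
    for q,z in [("pad",.004),("base_tier",.009),("middle_tier",.009),("upper_tier",.009),("ring_handle",0),("custard_left",.052),("custard_right",.052),("drink_can",.115)]:
        for r in regions_of(n,q)[:2]:
            m=r["mask"]
            if m.sum()==0: continue
            cs,_=cv2.findContours(m.astype(np.uint8),0,cv2.CHAIN_APPROX_NONE)
            c=max(cs,key=len)[:,0,:]
            X=onplane(n,c,z)[:,:2]
            pts=W[m]; pts=pts[~np.isnan(pts[:,0])]
            print(q,round(r["score"],2),np.round(r["xy"]),m.sum(),"circ",np.round(fitc(X),4),"cloudmed",np.round(np.median(pts,0),3),"zmax",np.round(np.percentile(pts[:,2],98),3))
            hi=pts[(pts[:,2]>.03)]
            if len(hi)>5:print("    hi",len(hi),np.round(hi.mean(0),4))
            np.save(f"m_{n}_{q}.npy",m) if r is not None and r["score"]>.5 else 0
E
```

```text
scene table z -9.012132031382958e-05
pad 0.94 [255. 237.] 2538 circ [ 0.453  -0.1522  0.0697] cloudmed [ 0.456 -0.152  0.004] zmax 0.008
pad 0.44 [176. 324.] 1315 circ [ 0.6784 -0.2848  0.0416] cloudmed [ 0.697 -0.269  0.048] zmax 0.054
    hi 1219 [ 0.6947 -0.2711  0.0477]
base_tier 0.87 [369. 239.] 5193 circ [0.4535 0.1104 0.0993] cloudmed [0.463 0.108 0.005] zmax 0.075
    hi 312 [0.4621 0.1092 0.0654]
middle_tier 0.82 [519. 257.] 3327 circ [0.4909 0.4363 0.0767] cloudmed [0.5   0.431 0.005] zmax 0.08
    hi 364 [0.4984 0.4316 0.0648]
upper_tier 0.8 [134. 254.] 1831 circ [ 0.511  -0.419   0.0556] cloudmed [ 0.52  -0.412  0.007] zmax 0.086
    hi 365 [ 0.518  -0.4132  0.0652]
ring_handle 0.94 [325. 333.] 415 circ [0.6811 0.0109 0.0236] cloudmed [0.699 0.011 0.039] zmax 0.083
    hi 266 [0.6948 0.0089 0.0594]
custard_left 0.84 [448. 327.] 1312 circ [0.6829 0.2511 0.0397] cloudmed [0.682 0.252 0.047] zmax 0.053
    hi 1194 [0.6798 0.2538 0.047 ]
custard_right 0.92 [178. 325.] 1342 circ [ 0.6978 -0.2678  0.0399] cloudmed [ 0.697 -0.268  0.048] zmax 0.053
    hi 1219 [ 0.6945 -0.2706  
[... 710 characters left out ...]
eft 0.57 [215. 154.] 1038 circ [0.6775 0.2556 0.0389] cloudmed [0.679 0.256 0.047] zmax 0.053
    hi 973 [0.6806 0.2572 0.0472]
custard_left 0.31 [531. 235.] 1999 circ [ 0.5048 -0.3972  0.0505] cloudmed [ 0.508 -0.408  0.007] zmax 0.087
    hi 362 [ 0.5103 -0.4097  0.0679]
custard_right 0.6 [216. 153.] 1079 circ [0.6771 0.2547 0.0398] cloudmed [0.679 0.255 0.047] zmax 0.053
    hi 988 [0.6808 0.2569 0.0472]
custard_right 0.56 [462. 145.] 1051 circ [ 0.6918 -0.2663  0.0386] cloudmed [ 0.693 -0.267  0.047] zmax 0.053
    hi 980 [ 0.6953 -0.2685  0.0472]
drink_can 0.8 [502. 359.] 1591 circ [ 0.2615 -0.3003  0.0395] cloudmed [ 0.261 -0.304  0.11 ] zmax 0.116
    hi 1471 [ 0.2604 -0.3079  0.0986]
```

```bash
cat >> h.py <<'E'
def plan(xyz,yaw=90.,n=5,maxrows=5):
    """straight move to xyz with tool down, tool x at world angle yaw(deg); prints rows"""
    s=get_state(); p=np.array(s["position"]); Rm=R.from_rotvec(s["tool_rot"])
    y=np.radians(yaw)
    T=R.from_matrix(np.array([[np.cos(y),np.sin(y),0],[np.sin(y),-np.cos(y),0],[0,0,-1]]))
    rel=(Rm.inv()*T).as_rotvec(); step=R.from_rotvec(rel/n)
    print("t",round(s["time"],2),"pos",np.round(p,4),"grip",round(s["grip_width"],3),"F",np.round(s["ft_force"],1),"tilt/yaw err deg",np.round(np.degrees(rel),2))
    dw=(np.array(xyz)-p)/n; C=Rm
    print("world move",np.round(dw*n,4),"rows of",n)
    for i in range(min(n,maxrows)):
        print("  slide",np.round(C.inv().apply(dw)*100,2).tolist(),"dr",np.round(np.degrees(rel/n),2).tolist()); C=C*step
E
python3 - <<'E'
from h import *
for n in("scene","top"):
    d=np.load(f"d_{n}.npy");W=cloud(n,d);m=np.load(f"m_{n}_ring_handle.npy")
    P=W[m];P=P[~np.isnan(P[:,0])]
    for lo in(.04,.05):
        q=P[(P[:,2]>lo)];c=q.mean(0);v=np.linalg.svd(q[:,:2]-c[:2])[2][0]
        print(n,lo,len(q),c.round(4),"ang",np.degrees(np.arctan2(v[1],v[0])).round(1),"ext",np.ptp((q[:,:2]-c[:2])@v).round(3))
    # model fit by point-to-surface distance: torus+hub
    def f(p,Q=P):
        x,y,a=p;d0=Q[:,0]-x;d1=Q[:,1]-y
        u=d0*np.cos(a)+d1*np.sin(a);w=-d0*np.sin(a)+d1*np.cos(a);z=Q[:,2]
        t=np.hypot(np.hypot(u,z-.055)-.023,w)-.005
        r=np.hypot(u,w); h=np.maximum(r-.017,z-.032)
        return np.minimum(abs(t),abs(h))
    best=min((least_squares(f,[.695,.01,a],loss='soft_l1',f_scale=.003) for a in np.radians(range(0,180,15))),key=lambda s:s.cost)
    print(n,"fit",best.x[:2].round(4),np.degrees(best.x[2]).round(1),best.cost,np.median(abs(best.fun)))
    im=cv2.imread(f"pics/{n}0.png");u=proj(n,[.695,.01,.04]).astype(int);c=im[u[1]-40:u[1]+40,u[0]-40:u[0]+40]
    cv2.imwrite(f"pics/ring_{n}.png",cv2.resize(c,(400,400),interpolation=2))
plan([.5,-.15,.26],90,15)
E
```

```text
scene 0.04 192 [0.6954 0.0078 0.0686] ang -38.2 ext 0.051
scene 0.05 156 [0.6966 0.0068 0.0743] ang -38.7 ext 0.05
scene fit [0.691  0.0084] 142.8 0.00045368846625323583 0.0009703190251368638
top 0.04 159 [0.6914 0.0113 0.0676] ang 142.2 ext 0.051
top 0.05 127 [0.6901 0.0124 0.0735] ang 141.7 ext 0.051
top fit [0.6947 0.0116] 142.5 0.0005106492955501521 0.0010916447240222026
t 1.0 pos [ 0.2123 -0.6144  0.2226] grip 1.003 F [-0.4  0.5 -0.1] tilt/yaw err deg [  0.     0.   -70.93]
world move [0.2877 0.4644 0.0374] rows of 15
  slide [2.82, -2.3, -0.25] dr [0.0, 0.0, -4.73]
  slide [3.0, -2.06, -0.25] dr [0.0, 0.0, -4.73]
  slide [3.16, -1.8, -0.25] dr [0.0, 0.0, -4.73]
  slide [3.3, -1.54, -0.25] dr [0.0, 0.0, -4.73]
  slide [3.42, -1.26, -0.25] dr [0.0, 0.0, -4.73]
```

```bash
python3 -c "
import cv2,numpy as np
cv2.imwrite('pics/ringb.png',np.hstack([cv2.imread('pics/ring_scene.png'),cv2.imread('pics/ring_top.png')]))"
```

```text
(no output)
```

View pics/ringb.png

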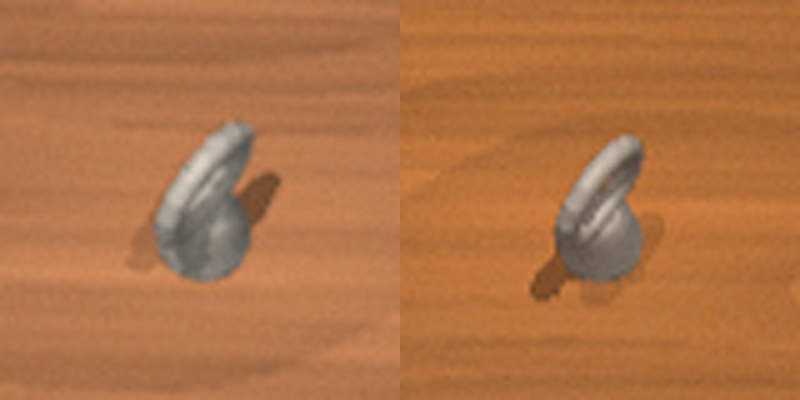

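The crops show the ring handle upright. Its plane runs at about 142.6° and its centre is near (.693, .010). Now I move towards the base tier.

Emit:
move_arm(jaw=[0,0,0,0,0], slide=[[2.8,-2.3,-0.3],[3.0,-2.1,-0.3],[3.2,-1.8,-0.3],[3.3,-1.5,-0.3],[3.4,-1.3,-0.3]], dr=[[0,0,-4.7],[0,0,-4.7],[0,0,-4.7],[0,0,-4.7],[0,0,-4.7]])

```text
time: 1.5
position: [0.3088, -0.4581, 0.2378]
tool_rot: [2.925, 1.145, 0.0]
ft_force: [0.3, -0.5, -0.2]
grip_width: 0.998
```

```bash
python3 -c "
from h import *
plan([.5,-.15,.26],90,10)"
```

```text
t 1.5 pos [ 0.3088 -0.4581  0.2378] grip 0.998 F [ 0.3 -0.5 -0.2] tilt/yaw err deg [ 2.000e-02  2.000e-02 -4.724e+01]
world move [0.1912 0.3081 0.0222] rows of 10
  slide [3.5, -0.96, -0.22] dr [0.0, 0.0, -4.72]
  slide [3.56, -0.67, -0.22] dr [0.0, 0.0, -4.72]
  slide [3.61, -0.38, -0.22] dr [0.0, 0.0, -4.72]
  slide [3.62, -0.08, -0.22] dr [0.0, 0.0, -4.72]
  slide [3.62, 0.22, -0.22] dr [0.0, 0.0, -4.72]
```

Emit:
move_arm(jaw=[0,0,0,0,0], slide=[[3.5,-1.0,-0.2],[3.6,-0.7,-0.2],[3.6,-0.4,-0.2],[3.6,-0.1,-0.2],[3.6,0.2,-0.2]], dr=[[0,0,-4.7],[0,0,-4.7],[0,0,-4.7],[0,0,-4.7],[0,0,-4.7]])

```text
time: 2.0
position: [0.404, -0.3037, 0.2479]
tool_rot: [2.63, 1.717, -0.0]
ft_force: [0.8, 0.1, 1.0]
grip_width: 0.999
```

```bash
python3 -c "
from h import *
plan([.455,.112,.25],90,8)"
```

```text
t 2.0 pos [ 0.404  -0.3037  0.2479] grip 0.999 F [0.8 0.1 1. ] tilt/yaw err deg [  0.03   0.04 -23.74]
world move [0.051  0.4157 0.0021] rows of 8
  slide [5.01, -1.51, -0.03] dr [0.0, 0.0, -2.97]
  slide [5.08, -1.25, -0.03] dr [0.0, 0.0, -2.97]
  slide [5.14, -0.98, -0.03] dr [0.0, 0.0, -2.97]
  slide [5.19, -0.71, -0.03] dr [0.0, 0.0, -2.97]
  slide [5.22, -0.45, -0.03] dr [0.0, 0.0, -2.97]
```

Emit:
move_arm(jaw=[0,0,0,0,0], slide=[[4.0,-1.0,0],[4.0,-0.8,0],[4.2,-0.5,0],[4.2,-0.2,0],[4.2,0,0]], dr=[[0,0,-4.75],[0,0,-4.75],[0,0,-4.75],[0,0,-4.75],[0,0,-4.75]])

```text
time: 2.5
position: [0.4305, -0.0968, 0.2478]
tool_rot: [2.22, 2.221, 0.0]
ft_force: [0.5, 0.2, -0.2]
grip_width: 0.999
```

```bash
python3 -c "
from h import *
plan([.455,.112,.20],90,5)"
```

```text
t 2.5 pos [ 0.4305 -0.0968  0.2478] grip 0.999 F [ 0.5  0.2 -0.2] tilt/yaw err deg [0.04 0.04 0.01]
world move [ 0.0245  0.2088 -0.0478] rows of 5
  slide [4.18, 0.49, 0.95] dr [0.01, 0.01, 0.0]
  slide [4.18, 0.49, 0.95] dr [0.01, 0.01, 0.0]
  slide [4.18, 0.49, 0.95] dr [0.01, 0.01, 0.0]
  slide [4.18, 0.49, 0.95] dr [0.01, 0.01, 0.0]
  slide [4.18, 0.49, 0.96] dr [0.01, 0.01, 0.0]
```

Emit:
move_arm(jaw=[0,0,0,0,0], slide=[[4.2,0.5,0.7],[4.2,0.5,0.7],[4.2,0.5,0.7],[4.2,0.5,0.7],[4.1,0.45,0.7]], dr=[[0,0,0],[0,0,0],[0,0,0],[0,0,0],[0,0,0]])

```text
time: 3.0
position: [0.4556, 0.1122, 0.2127]
tool_rot: [2.224, 2.217, 0.001]
ft_force: [1.1, 0.3, -1.2]
grip_width: 1.001
```

Run:
```python
from h import *
plan([.455,.112,.20],90,5)
ims=[]
for n in("scene","top"):
    im,d=get_image(n); im=im[:,:,::-1].copy()
    for X in([.455,.112,.097],get_state()["position"]):
        u=proj(n,X); cv2.drawMarker(im,tuple(int(round(t)) for t in u),(0,0,255),0,6,1)
    u=proj(n,[.455,.112,.15]).astype(int);ims.append(cv2.resize(im[u[1]-70:u[1]+70,u[0]-70:u[0]+70],(400,400)))
cv2.imwrite("pics/a1.png",np.hstack(ims))
```

```text
t 3.0 pos [0.4556 0.1122 0.2127] grip 1.001 F [ 1.1  0.3 -1.2] tilt/yaw err deg [ 0.09  0.05 -0.18]
world move [-0.0006 -0.0002 -0.0127] rows of 5
  slide [-0.0, -0.01, 0.25] dr [0.02, 0.01, -0.04]
  slide [-0.0, -0.01, 0.25] dr [0.02, 0.01, -0.04]
  slide [-0.0, -0.01, 0.25] dr [0.02, 0.01, -0.04]
  slide [-0.0, -0.01, 0.25] dr [0.02, 0.01, -0.04]
  slide [-0.0, -0.01, 0.25] dr [0.02, 0.01, -0.04]
```

View pics/a1.png

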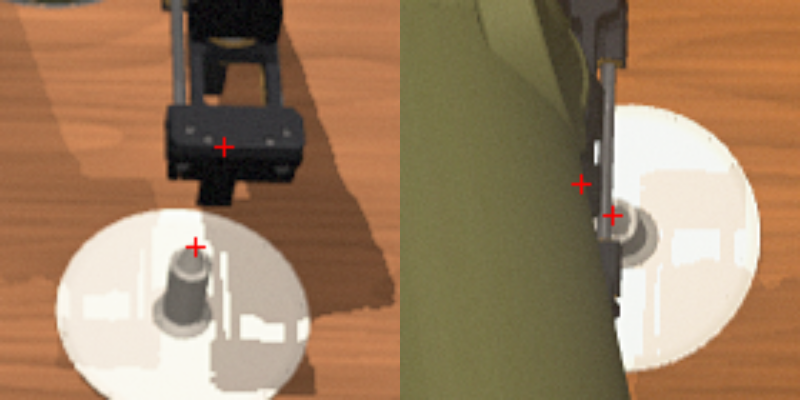

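Emit:
move_arm(jaw=[0,0,0,0,0], slide=[[0,0,3.5],[0,0,4.0],[0,0,4.0],[0,0,3.5],[0,0,2.3]], dr=[[0,0,0],[0,0,0],[0,0,0],[0,0,0],[0,0,0]])

```text
time: 3.6
position: [0.4541, 0.1093, 0.0372]
tool_rot: [-2.225, -2.216, 0.004]
ft_force: [0.1, -1.4, 0.1]
grip_width: 0.999
```

Run:
```python
from h import *
plan([.455,.112,.04],90,5)
ims=[]
for n in("scene","top"):
    im,d=get_image(n); im=im[:,:,::-1].copy()
    u=proj(n,[.455,.112,.08]).astype(int);ims.append(cv2.resize(im[u[1]-70:u[1]+70,u[0]-70:u[0]+70],(400,400)))
cv2.imwrite("pics/a2.png",np.hstack(ims))
```

```text
t 3.6 pos [0.4541 0.1093 0.0372] grip 0.999 F [ 0.1 -1.4  0.1] tilt/yaw err deg [-0.16  0.04 -0.21]
world move [0.0009 0.0027 0.0028] rows of 5
  slide [0.05, 0.02, -0.06] dr [-0.03, 0.01, -0.04]
  slide [0.05, 0.02, -0.06] dr [-0.03, 0.01, -0.04]
  slide [0.05, 0.02, -0.06] dr [-0.03, 0.01, -0.04]
  slide [0.05, 0.02, -0.06] dr [-0.03, 0.01, -0.04]
  slide [0.05, 0.02, -0.06] dr [-0.03, 0.01, -0.04]
```

View pics/a2.png

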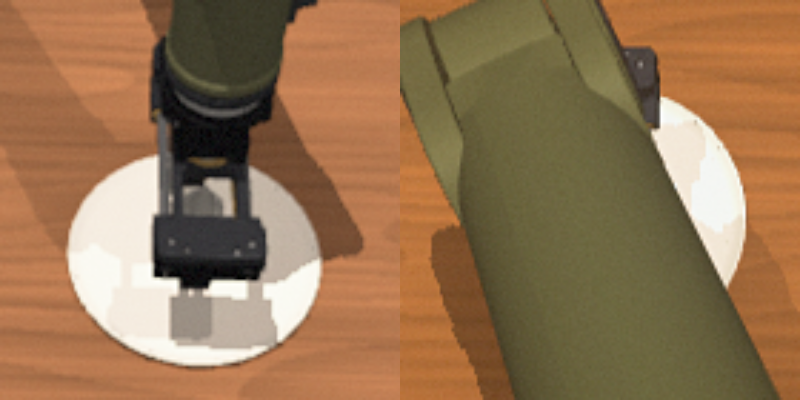

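Emit:
move_arm(jaw=[0,0,60,120,180], slide=[[0.2,0.1,-0.2],[0.1,0,-0.1],[0,0,0],[0,0,0],[0,0,0]], dr=[[0,0,-0.2],[0,0,0],[0,0,0],[0,0,0],[0,0,0]], force=35)

```text
time: 4.2
position: [0.457, 0.1133, 0.0431]
tool_rot: [2.22, 2.221, 0.001]
ft_force: [-0.2, 0.1, -0.6]
grip_width: 0.81
```

Emit:
move_arm(jaw=[255,255,255,255,255], slide=[[0,0,0],[0,0,0],[0,0,0],[0,0,0],[0,0,0]], dr=[[0,0,0],[0,0,0],[0,0,0],[0,0,0],[0,0,0]])

```text
time: 4.7
position: [0.4563, 0.1134, 0.0424]
tool_rot: [-2.221, -2.222, 0.001]
ft_force: [1.8, -0.3, -1.2]
grip_width: 0.355
```

Run:
```python
from h import *
plan([.455,.112,.10],90,5)
```

```text
t 4.7 pos [0.4563 0.1134 0.0424] grip 0.355 F [ 1.8 -0.3 -1.2] tilt/yaw err deg [-0.04  0.01  0.02]
world move [-0.0013 -0.0014  0.0576] rows of 5
  slide [-0.03, -0.03, -1.15] dr [-0.01, 0.0, 0.0]
  slide [-0.03, -0.03, -1.15] dr [-0.01, 0.0, 0.0]
  slide [-0.03, -0.03, -1.15] dr [-0.01, 0.0, 0.0]
  slide [-0.03, -0.03, -1.15] dr [-0.01, 0.0, 0.0]
  slide [-0.03, -0.03, -1.15] dr [-0.01, 0.0, 0.0]
```

Emit:
move_arm(jaw=[255,255,255,255,255], slide=[[0,0,-0.4],[0,0,-0.8],[0,0,-1.4],[0,0,-1.4],[0,0,-1.0]], dr=[[0,0,0],[0,0,0],[0,0,0],[0,0,0],[0,0,0]])

```text
time: 5.2
position: [0.4573, 0.1136, 0.0945]
tool_rot: [2.22, 2.221, 0.002]
ft_force: [0.7, 0.3, -3.2]
grip_width: 0.354
```

```bash
cat >> h.py <<'E'
def snap(name,X,half=70):
    ims=[]
    for n in("scene","top"):
        im,d=get_image(n); im=np.pad(im[:,:,::-1],((150,150),(150,150),(0,0)))
        u=proj(n,X).astype(int)+150;ims.append(cv2.resize(im[u[1]-half:u[1]+half,u[0]-half:u[0]+half],(400,400)))
    cv2.imwrite(name,np.hstack(ims))
E
python3 - <<'E'
from h import *
plan([.455,-.151,.092],90,8)
snap("pics/a3.png",[.455,.112,.06])
E
```

```text
t 5.2 pos [0.4573 0.1136 0.0945] grip 0.354 F [ 0.7  0.3 -3.2] tilt/yaw err deg [0.13 0.01 0.02]
world move [-0.0023 -0.2646 -0.0025] rows of 8
  slide [-3.31, -0.03, 0.03] dr [0.02, 0.0, 0.0]
  slide [-3.31, -0.03, 0.03] dr [0.02, 0.0, 0.0]
  slide [-3.31, -0.03, 0.03] dr [0.02, 0.0, 0.0]
  slide [-3.31, -0.03, 0.03] dr [0.02, 0.0, 0.0]
  slide [-3.31, -0.03, 0.03] dr [0.02, 0.0, 0.0]
```

View pics/a3.png

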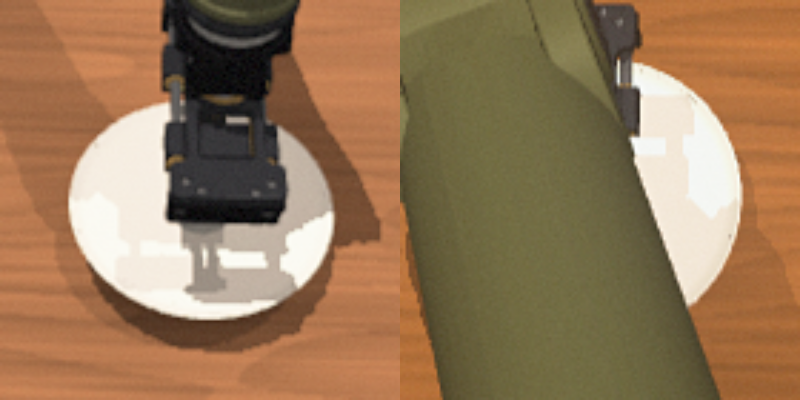

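Emit:
move_arm(jaw=[255,255,255,255,255], slide=[[-1.5,0,0],[-3,0,0],[-3.5,0,0],[-3.5,0,0],[-3.5,0,0]], dr=[[0,0,0],[0,0,0],[0,0,0],[0,0,0],[0,0,0]])

```text
time: 5.8
position: [0.4562, -0.038, 0.0924]
tool_rot: [2.221, 2.222, -0.001]
ft_force: [0.9, -0.5, -3.1]
grip_width: 0.359
```

Emit:
move_arm(jaw=[255,255,255,255,255], slide=[[-3.5,0,0],[-3.5,0,0],[-2.5,0,0],[-1.6,0,0],[0,0,0]], dr=[[0,0,0],[0,0,0],[0,0,0],[0,0,0],[0,0,0]])

```text
time: 6.3
position: [0.4562, -0.1498, 0.0923]
tool_rot: [-2.225, -2.217, 0.001]
ft_force: [-0.4, 1.2, -3.5]
grip_width: 0.362
```

Run:
```python
from h import *
plan([.456,-.149,.058],90,5)
snap("pics/a4.png",[.455,-.15,.06])
```

```text
t 6.3 pos [ 0.4562 -0.1498  0.0923] grip 0.362 F [-0.4  1.2 -3.5] tilt/yaw err deg [-0.02  0.01 -0.2 ]
world move [-0.0002  0.0008 -0.0343] rows of 5
  slide [0.02, -0.0, 0.69] dr [-0.0, 0.0, -0.04]
  slide [0.02, -0.0, 0.69] dr [-0.0, 0.0, -0.04]
  slide [0.02, -0.0, 0.69] dr [-0.0, 0.0, -0.04]
  slide [0.02, -0.0, 0.69] dr [-0.0, 0.0, -0.04]
  slide [0.02, -0.0, 0.69] dr [-0.0, 0.0, -0.04]
```

View pics/a4.png

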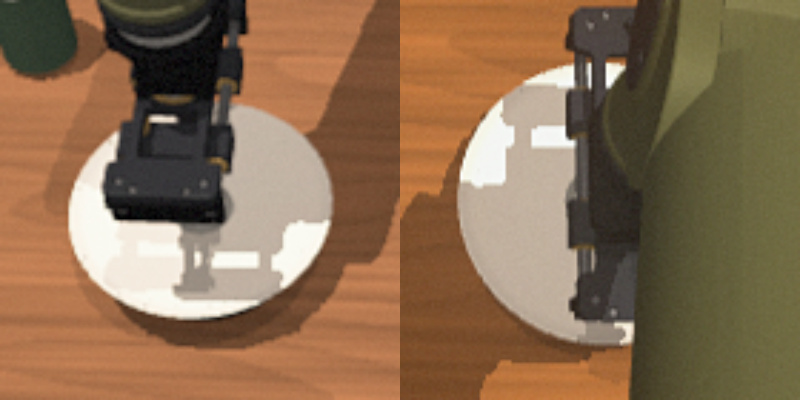

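Emit:
move_arm(jaw=[255,255,255,255,255], slide=[[0.1,0,0.8],[0,0,1.2],[0,0,1.2],[0,0,0.6],[0,0,0]], dr=[[0,0,-0.2],[0,0,0],[0,0,0],[0,0,0],[0,0,0]])

```text
time: 6.9
position: [0.4555, -0.1458, 0.053]
tool_rot: [-2.214, -2.224, 0.001]
ft_force: [0.9, -0.4, -4.4]
grip_width: 0.359
```

```bash
cat >> h.py <<'E'
def rim(n,q,z,r,im=None,c0=None):
    """fit circle centre of known radius on outer contour of net mask at height z"""
    if im is None: im,d=get_image(n)
    out=[]
    for g in regions_of(n,q)[:1]:
        m=g["mask"].astype(np.uint8)
        if m.sum()==0: continue
        c=np.vstack(cv2.findContours(m,0,cv2.CHAIN_APPROX_NONE)[0])[:,0,:]
        h=cv2.convexHull(c)[:,0,:]
        pts=[]
        for a,b in zip(h,np.roll(h,-1,0)): 
            if np.hypot(*(a-b))<12: pts+= [a]
        X=onplane(n,np.array(pts),z)[:,:2]
        s=least_squares(lambda p:np.hypot(*(X-p[:2]).T)-r,X.mean(0),loss='soft_l1',f_scale=.0015)
        s2=fitc(X)
        print(n,q,round(g["score"],2),"fixed-r centre",s.x.round(4),"free",s2.round(4),"n",len(X),"res",np.median(abs(s.fun)).round(4))
E
python3 - <<'E'
from h import *
plan([.456,-.149,.053],90,5)
z=get_state()["position"][2]-.0424+.009
rim("scene","base_tier",z,.1);rim("top","base_tier",z,.1)
E
```

```text
t 6.9 pos [ 0.4555 -0.1458  0.053 ] grip 0.359 F [ 0.9 -0.4 -4.4] tilt/yaw err deg [-0.16 -0.09  0.25]
world move [ 0.0005 -0.0032  0.    ] rows of 5
  slide [-0.06, 0.01, -0.0] dr [-0.03, -0.02, 0.05]
  slide [-0.06, 0.01, -0.0] dr [-0.03, -0.02, 0.05]
  slide [-0.06, 0.01, -0.0] dr [-0.03, -0.02, 0.05]
  slide [-0.06, 0.01, -0.0] dr [-0.03, -0.02, 0.05]
  slide [-0.06, 0.01, -0.0] dr [-0.03, -0.02, 0.05]
scene base_tier 0.89 fixed-r centre [ 0.4533 -0.1489] free [ 0.4532 -0.149   0.1004] n 36 res 0.0007
top base_tier 0.71 fixed-r centre [ 0.4572 -0.1468] free [ 0.4571 -0.1452  0.0987] n 21 res 0.0004
```

Emit:
move_arm(jaw=[255,255,255,255,255], slide=[[-0.3,0,0],[0,0,0.2],[0,0,0.2],[0,0,0.1],[0,0,0]], dr=[[0,0,0.2],[0,0,0],[0,0,0],[0,0,0],[0,0,0]])

```text
time: 7.6
position: [0.4564, -0.1495, 0.0493]
tool_rot: [-2.221, -2.222, 0.0]
ft_force: [-1.0, 0.1, -3.8]
grip_width: 0.362
```

Emit:
move_arm(jaw=[255,255,255,255,255], slide=[[0,0,0.1],[0,0,0.1],[0,0,0.1],[0,0,0],[0,0,0]], dr=[[0,0,0],[0,0,0],[0,0,0],[0,0,0],[0,0,0]])

```text
time: 8.1
position: [0.4566, -0.1496, 0.0465]
tool_rot: [2.221, 2.222, -0.0]
ft_force: [-0.4, -0.7, -3.9]
grip_width: 0.359
```

Emit:
move_arm(jaw=[255,255,255,255,255], slide=[[0,0,0.05],[0,0,0.05],[0,0,0.05],[0,0,0],[0,0,0]], dr=[[0,0,0],[0,0,0],[0,0,0],[0,0,0],[0,0,0]])

```text
time: 8.6
position: [0.4567, -0.1496, 0.0464]
tool_rot: [2.221, 2.222, -0.002]
ft_force: [-4.9, 3.0, 9.4]
grip_width: 0.357
```

Run:
```python
from h import *
z=.013
plan([.456,-.149,.053],90,5)
rim("scene","base_tier",z,.1);rim("top","base_tier",z,.1)
```

```text
t 8.6 pos [ 0.4567 -0.1496  0.0464] grip 0.357 F [-4.9  3.   9.4] tilt/yaw err deg [-0.04  0.04  0.02]
world move [-0.0007  0.0006  0.0066] rows of 5
  slide [0.01, -0.01, -0.13] dr [-0.01, 0.01, 0.0]
  slide [0.01, -0.01, -0.13] dr [-0.01, 0.01, 0.0]
  slide [0.01, -0.01, -0.13] dr [-0.01, 0.01, 0.0]
  slide [0.01, -0.01, -0.13] dr [-0.01, 0.01, 0.0]
  slide [0.01, -0.01, -0.13] dr [-0.01, 0.01, 0.0]
scene base_tier 0.77 fixed-r centre [ 0.4548 -0.1527] free [ 0.4547 -0.1527  0.1003] n 37 res 0.0007
top base_tier 0.76 fixed-r centre [ 0.4575 -0.1496] free [ 0.4571 -0.1473  0.0983] n 24 res 0.0006
```

Emit:
move_arm(jaw=[255,140,80,0,0], slide=[[0,0,-0.08],[0,0,0],[0,0,0],[0,0,0],[0,0,0]], dr=[[0,0,0],[0,0,0],[0,0,0],[0,0,0],[0,0,0]])

```text
time: 9.3
position: [0.4568, -0.1497, 0.0458]
tool_rot: [2.221, 2.221, 0.0]
ft_force: [-0.5, 0.6, 0.2]
grip_width: 0.643
```

Emit:
move_arm(jaw=[0,0,0,0,0], slide=[[0,0,0],[0,0,0],[0,0,-1],[0,0,-3],[0,0,-4]], dr=[[0,0,0],[0,0,0],[0,0,0],[0,0,0],[0,0,0]])

```text
time: 9.8
position: [0.4553, -0.1489, 0.1259]
tool_rot: [-2.218, -2.22, 0.001]
ft_force: [0.2, -0.3, 0.0]
grip_width: 0.986
```

Emit:
move_arm(jaw=[0,0,0,0,0], slide=[[0,0,-4],[0,0,-4],[3,0,-1],[4.5,0,0],[4.5,0,0]], dr=[[0,0,0],[0,0,0],[0,0,0],[0,0,0],[0,0,0]])

```text
time: 10.3
position: [0.457, -0.0284, 0.2173]
tool_rot: [2.221, 2.218, 0.002]
ft_force: [0.4, 0.6, -0.0]
grip_width: 1.003
```

Run:
```python
from h import *
plan([.4935,.4385,.20],90,12)
snap("pics/a5.png",[.455,-.15,.04])
rim("scene","base_tier",.013,.1);rim("top","base_tier",.013,.1)
```

```text
t 10.3 pos [ 0.457  -0.0284  0.2173] grip 1.003 F [ 0.4  0.6 -0. ] tilt/yaw err deg [ 0.13  0.05 -0.07]
world move [ 0.0365  0.4669 -0.0173] rows of 12
  slide [3.89, 0.3, 0.14] dr [0.01, 0.0, -0.01]
  slide [3.89, 0.3, 0.14] dr [0.01, 0.0, -0.01]
  slide [3.89, 0.3, 0.14] dr [0.01, 0.0, -0.01]
  slide [3.89, 0.3, 0.14] dr [0.01, 0.0, -0.01]
  slide [3.89, 0.3, 0.14] dr [0.01, 0.0, -0.01]
scene base_tier 0.79 fixed-r centre [ 0.454  -0.1527] free [ 0.454  -0.1527  0.0995] n 39 res 0.0005
top base_tier 0.68 fixed-r centre [ 0.4567 -0.1496] free [ 0.4566 -0.15    0.0997] n 20 res 0.0004
```

View pics/a5.png

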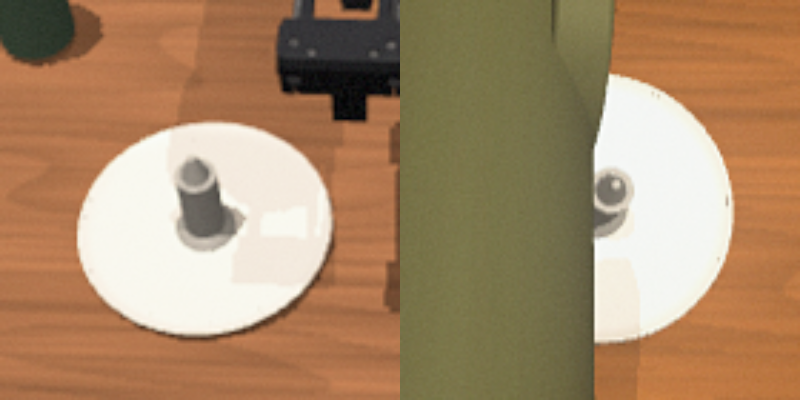

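The base is upright on the pad and within about 1 mm of centre in both views. Next is the middle tier.

Emit:
move_arm(jaw=[0,0,0,0,0], slide=[[4.5,0.3,0.1],[4.5,0.4,0.1],[4.5,0.4,0.1],[4.5,0.4,0.1],[4.5,0.4,0.1]], dr=[[0,0,0],[0,0,0],[0,0,0],[0,0,0],[0,0,0]])

```text
time: 11.1
position: [0.4765, 0.1951, 0.211]
tool_rot: [2.225, 2.216, 0.0]
ft_force: [0.0, -0.4, -0.4]
grip_width: 0.998
```

Emit:
move_arm(jaw=[0,0,0,0,0], slide=[[4.5,0.4,0.1],[4.5,0.4,0.1],[4.5,0.4,0.1],[4.5,0.3,0.1],[4,0.3,0.1]], dr=[[0,0,0],[0,0,0],[0,0,0],[0,0,0],[0,0,0]])

```text
time: 11.6
position: [0.4948, 0.4158, 0.2043]
tool_rot: [-2.224, -2.218, 0.003]
ft_force: [0.5, -0.3, 1.2]
grip_width: 1.0
```

Run:
```python
from h import *
plan([.4935,.4385,.045],90,5)
```

```text
t 11.6 pos [0.4948 0.4158 0.2043] grip 1.0 F [ 0.5 -0.3  1.2] tilt/yaw err deg [-0.1   0.06 -0.15]
world move [-0.0013  0.0227 -0.1593] rows of 5
  slide [0.46, -0.02, 3.19] dr [-0.02, 0.01, -0.03]
  slide [0.46, -0.02, 3.19] dr [-0.02, 0.01, -0.03]
  slide [0.46, -0.02, 3.19] dr [-0.02, 0.01, -0.03]
  slide [0.46, -0.03, 3.19] dr [-0.02, 0.01, -0.03]
  slide [0.46, -0.03, 3.19] dr [-0.02, 0.01, -0.03]
```

Emit:
move_arm(jaw=[0,0,0,0,0], slide=[[2.3,-0.1,2],[0,0,4],[0,0,4],[0,0,3.5],[0,0,2]], dr=[[0,0,-0.1],[0,0,0],[0,0,0],[0,0,0],[0,0,0]])

```text
time: 12.1
position: [0.4928, 0.4349, 0.0461]
tool_rot: [2.222, 2.22, -0.01]
ft_force: [-0.3, 0.0, 0.5]
grip_width: 0.996
```

Run:
```python
from h import *
plan([.4935,.4385,.042],90,5)
snap("pics/a6.png",[.493,.438,.06])
```

```text
t 12.1 pos [0.4928 0.4349 0.0461] grip 0.996 F [-0.3  0.   0.5] tilt/yaw err deg [-0.23  0.28 -0.04]
world move [ 0.0007  0.0036 -0.0041] rows of 5
  slide [0.07, 0.02, 0.08] dr [-0.05, 0.06, -0.01]
  slide [0.07, 0.02, 0.08] dr [-0.05, 0.06, -0.01]
  slide [0.07, 0.02, 0.08] dr [-0.05, 0.06, -0.01]
  slide [0.07, 0.02, 0.08] dr [-0.05, 0.06, -0.01]
  slide [0.07, 0.02, 0.08] dr [-0.05, 0.06, -0.01]
```

View pics/a6.png

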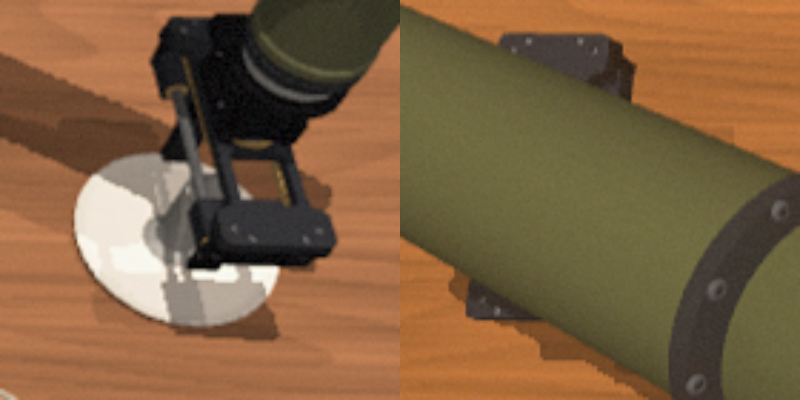

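Run:
```python
from h import *
im,d=get_image("scene"); im=im[:,:,::-1].copy()
p=get_state()["position"]
for X,c in ((p,(0,0,255)),(p+[0.06,0,.02],(0,255,0)),([.4935,.4385,.097],(255,0,0)),([.4935,.4385,.0],(255,0,255)),(p+[0.06,0,0.],(0,255,255))):
    u=proj("scene",X); cv2.drawMarker(im,tuple(int(round(t)) for t in u),c,0,6,1)
u=proj("scene",[.493,.438,.06]).astype(int)
cv2.imwrite("pics/a7.png",cv2.resize(im[u[1]-60:u[1]+60,u[0]-60:u[0]+60],(600,600)))
```

```text
(no output)
```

View pics/a7.png

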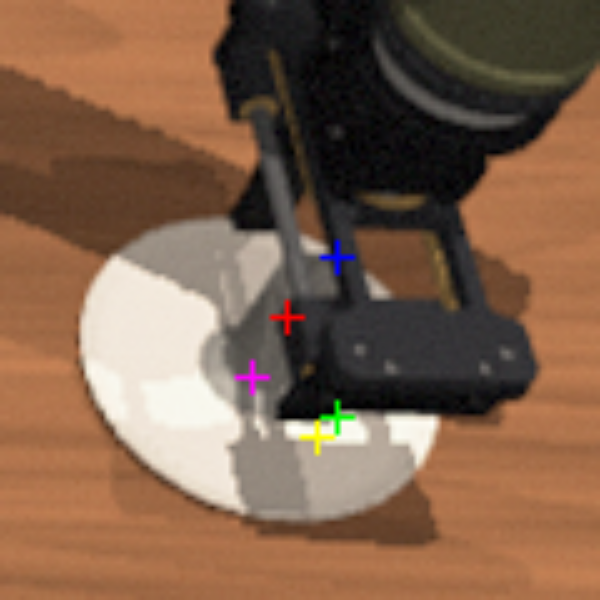

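Emit:
move_arm(jaw=[0,0,60,120,180], slide=[[0.2,0,0.2],[0.15,0.1,0.2],[0,0,0],[0,0,0],[0,0,0]], dr=[[-0.2,0.2,0],[0,0,0],[0,0,0],[0,0,0],[0,0,0]])

```text
time: 12.75
position: [0.4936, 0.4421, 0.0473]
tool_rot: [2.219, 2.224, 0.009]
ft_force: [-0.3, -0.7, -0.3]
grip_width: 0.809
```

Emit:
move_arm(jaw=[255,255,255,255,255], slide=[[0,0,0],[0,0,0],[0,0,0],[0,0,0],[0,0,0]], dr=[[0,0,0],[0,0,0],[0,0,0],[0,0,0],[0,0,0]])

```text
time: 13.25
position: [0.4934, 0.4419, 0.0468]
tool_rot: [2.219, 2.224, 0.007]
ft_force: [1.9, -0.5, 0.5]
grip_width: 0.358
```

Run:
```python
from h import *
plan([.4935,.4385,.042],90,5)
z=.009
rim("scene","middle_tier",z,.0775)
```

```text
t 13.25 pos [0.4934 0.4419 0.0468] grip 0.358 F [ 1.9 -0.5  0.5] tilt/yaw err deg [ 0.19 -0.19  0.12]
world move [ 0.0001 -0.0034 -0.0048] rows of 5
  slide [-0.07, 0.0, 0.1] dr [0.04, -0.04, 0.02]
  slide [-0.07, 0.0, 0.1] dr [0.04, -0.04, 0.02]
  slide [-0.07, 0.0, 0.1] dr [0.04, -0.04, 0.02]
  slide [-0.07, 0.0, 0.1] dr [0.04, -0.04, 0.02]
  slide [-0.07, 0.0, 0.1] dr [0.04, -0.04, 0.02]
scene middle_tier 0.62 fixed-r centre [0.4923 0.4363] free [0.4923 0.4365 0.0777] n 24 res 0.0005
```

Emit:
move_arm(jaw=[120,120,120,120,120], slide=[[0,0,0],[0,0,0],[-0.35,0,0.3],[0,0,0.1],[0,0,0]], dr=[[0,0,0],[0,0,0],[0.2,-0.2,0.1],[0,0,0],[0,0,0]])

```text
time: 13.85
position: [0.4935, 0.438, 0.0423]
tool_rot: [2.221, 2.221, -0.001]
ft_force: [-0.3, -0.3, 0.8]
grip_width: 0.519
```

Emit:
move_arm(jaw=[120,255,255,255,255], slide=[[0,0,0],[0,0,0],[0,0,0],[0,0,0],[0,0,0]], dr=[[0,0,0],[0,0,0],[0,0,0],[0,0,0],[0,0,0]])

```text
time: 14.35
position: [0.4934, 0.4385, 0.0428]
tool_rot: [2.221, 2.222, 0.0]
ft_force: [-0.4, 0.1, 0.8]
grip_width: 0.361
```

Run:
```python
from h import *
plan([.4935,.4385,.042],90,5)
z=.009
rim("scene","middle_tier",z,.0775)
```

```text
t 14.35 pos [0.4934 0.4385 0.0428] grip 0.361 F [-0.4  0.1  0.8] tilt/yaw err deg [ 0.   -0.    0.02]
world move [ 0.0001 -0.     -0.0008] rows of 5
  slide [-0.0, 0.0, 0.02] dr [0.0, -0.0, 0.0]
  slide [-0.0, 0.0, 0.02] dr [0.0, -0.0, 0.0]
  slide [-0.0, 0.0, 0.02] dr [0.0, -0.0, 0.0]
  slide [-0.0, 0.0, 0.02] dr [0.0, -0.0, 0.0]
  slide [-0.0, 0.0, 0.02] dr [0.0, -0.0, 0.0]
scene middle_tier 0.85 fixed-r centre [0.4916 0.4372] free [0.4918 0.4369 0.0769] n 26 res 0.0005
```

Emit:
move_arm(jaw=[255,255,255,255,255], slide=[[0,0,-0.5],[0,0,-1.5],[0,0,-3],[0,0,-4],[0,0,-4.5]], dr=[[0,0,0],[0,0,0],[0,0,0],[0,0,0],[0,0,0]])

```text
time: 14.95
position: [0.4929, 0.4378, 0.1791]
tool_rot: [-2.221, -2.222, 0.003]
ft_force: [0.9, 0.0, -2.3]
grip_width: 0.361
```

Emit:
move_arm(jaw=[255,255,255,255,255], slide=[[-1.5,0,-1],[-3,-0.2,0],[-4,-0.3,0],[-4,-0.3,0],[-4,-0.3,0]], dr=[[0,0,0],[0,0,0],[0,0,0],[0,0,0],[0,0,0]])

```text
time: 15.45
position: [0.482, 0.2723, 0.1884]
tool_rot: [2.219, 2.222, 0.0]
ft_force: [1.3, 0.1, -1.6]
grip_width: 0.363
```

Emit:
move_arm(jaw=[255,255,255,255,255], slide=[[-4,-0.3,0],[-4,-0.3,0],[-4,-0.3,0],[-4,-0.3,0],[-4,-0.3,0]], dr=[[0,0,0],[0,0,0],[0,0,0],[0,0,0],[0,0,0]])

```text
time: 15.95
position: [0.4671, 0.0724, 0.1886]
tool_rot: [2.219, 2.221, -0.001]
ft_force: [0.0, -0.4, -2.0]
grip_width: 0.357
```

Emit:
move_arm(jaw=[255,255,255,255,255], slide=[[-4,-0.3,0],[-4,-0.3,0],[-4,-0.3,0],[-4,-0.3,0],[-3,0,0]], dr=[[0,0,0],[0,0,0],[0,0,0],[0,0,0],[0,0,0]])

```text
time: 16.45
position: [0.455, -0.1189, 0.1887]
tool_rot: [2.221, 2.219, -0.002]
ft_force: [0.1, 0.1, -3.3]
grip_width: 0.359
```

Run:
```python
from h import *
plan([.456,-.151,.16],90,3)
```

```text
t 16.45 pos [ 0.455  -0.1189  0.1887] grip 0.359 F [ 0.1  0.1 -3.3] tilt/yaw err deg [ 0.01  0.14 -0.05]
world move [ 0.001  -0.0321 -0.0287] rows of 3
  slide [-1.07, 0.04, 0.96] dr [0.0, 0.05, -0.02]
  slide [-1.07, 0.03, 0.96] dr [0.0, 0.05, -0.02]
  slide [-1.07, 0.03, 0.96] dr [0.0, 0.05, -0.02]
```

Emit:
move_arm(jaw=[255,255,255,255,255], slide=[[-1.4,0,1],[-1.2,0.1,1],[-0.5,0,1],[0,0,0],[0,0,0]], dr=[[0,0,0],[0,0,0],[0,0,0],[0,0,0],[0,0,0]])

```text
time: 16.95
position: [0.4567, -0.1458, 0.1574]
tool_rot: [-2.217, -2.223, -0.001]
ft_force: [0.2, 0.5, -3.3]
grip_width: 0.357
```

Run:
```python
from h import *
plan([.456,-.151,.16],90,3)
z=get_state()["position"][2]-.0428+.009
rim("scene","middle_tier",z,.0775)
rim("top","middle_tier",z,.0775)
rim("scene","base_tier",.013,.1)
rim("top","base_tier",.013,.1)
snap("pics/a8.png",[.455,-.15,.1])
```

```text
t 16.95 pos [ 0.4567 -0.1458  0.1574] grip 0.357 F [ 0.2  0.5 -3.3] tilt/yaw err deg [-0.05 -0.07  0.15]
world move [-0.0007 -0.0052  0.0026] rows of 3
  slide [-0.17, -0.02, -0.09] dr [-0.02, -0.02, 0.05]
  slide [-0.17, -0.02, -0.09] dr [-0.02, -0.02, 0.05]
  slide [-0.17, -0.02, -0.09] dr [-0.02, -0.02, 0.05]
scene middle_tier 0.93 fixed-r centre [ 0.4547 -0.1472] free [ 0.4551 -0.147   0.0769] n 29 res 0.0008
top middle_tier 0.83 fixed-r centre [ 0.4592 -0.146 ] free [ 0.4592 -0.1413  0.0738] n 18 res 0.0005
scene base_tier 0.73 fixed-r centre [ 0.4542 -0.1526] free [ 0.4539 -0.1527  0.1003] n 29 res 0.0007
top base_tier 0.81 fixed-r centre [ 0.4579 -0.1483] free [ 0.4572 -0.1466  0.0985] n 19 res 0.0006
```

View pics/a8.png

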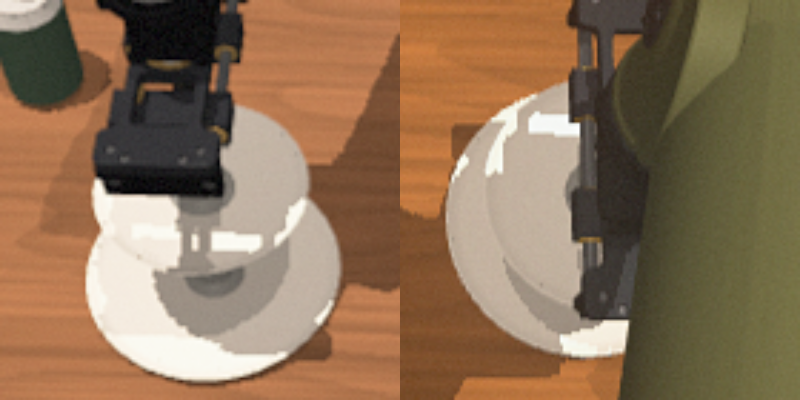

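Emit:
move_arm(jaw=[255,255,255,255,255], slide=[[-0.5,0,0],[0,0,0],[0,0,0.5],[0,0,0.6],[0,0,0]], dr=[[0,0,0.1],[0,0,0],[0,0,0],[0,0,0],[0,0,0]])

```text
time: 17.95
position: [0.4558, -0.1522, 0.1456]
tool_rot: [-2.221, -2.219, 0.001]
ft_force: [-0.6, 0.5, -3.3]
grip_width: 0.36
```

Emit:
move_arm(jaw=[255,255,255,255,255], slide=[[0,0,0.4],[0,0,0.4],[0,0,0.4],[0,0,0],[0,0,0]], dr=[[0,0,0],[0,0,0],[0,0,0],[0,0,0],[0,0,0]])

```text
time: 18.45
position: [0.4566, -0.1525, 0.1347]
tool_rot: [-2.223, -2.22, 0.0]
ft_force: [0.7, 0.3, -2.7]
grip_width: 0.357
```

Emit:
move_arm(jaw=[255,255,255,255,255], slide=[[0.1,0,0],[0,0,0.3],[0,0,0.3],[0,0,0],[0,0,0]], dr=[[0,0,0],[0,0,0],[0,0,0],[0,0,0],[0,0,0]])

```text
time: 18.95
position: [0.4566, -0.1515, 0.1287]
tool_rot: [-2.223, -2.22, 0.0]
ft_force: [0.5, 0.1, -2.2]
grip_width: 0.36
```

Emit:
move_arm(jaw=[255,255,255,255,255], slide=[[0,0,0.2],[0,0,0.15],[0,0,0.1],[0,0,0],[0,0,0]], dr=[[0,0,0],[0,0,0],[0,0,0],[0,0,0],[0,0,0]])

```text
time: 19.45
position: [0.4566, -0.1516, 0.1243]
tool_rot: [-2.223, -2.22, 0.0]
ft_force: [0.2, 0.1, -2.3]
grip_width: 0.358
```

Emit:
move_arm(jaw=[255,255,255,255,255], slide=[[0,0,0.1],[0,0,0.05],[0,0,0.05],[0,0,0.05],[0,0,0]], dr=[[0,0,0],[0,0,0],[0,0,0],[0,0,0],[0,0,0]])

```text
time: 19.95
position: [0.4567, -0.1516, 0.1218]
tool_rot: [2.223, 2.22, -0.0]
ft_force: [-0.3, -0.5, -2.2]
grip_width: 0.358
```

Emit:
move_arm(jaw=[255,255,255,255,255], slide=[[0,0,0.05],[0,0,0.05],[0,0,0],[0,0,0],[0,0,0]], dr=[[0,0,0],[0,0,0],[0,0,0],[0,0,0],[0,0,0]])

```text
time: 20.45
position: [0.4568, -0.1516, 0.1217]
tool_rot: [2.223, 2.22, -0.001]
ft_force: [-3.1, 0.6, 5.0]
grip_width: 0.359
```

Contact came at z = .1217, against .1218 expected for fully home. Releasing.

Emit:
move_arm(jaw=[255,140,80,0,0], slide=[[0,0,-0.06],[0,0,0],[0,0,0],[0,0,0],[0,0,0]], dr=[[0,0,0],[0,0,0],[0,0,0],[0,0,0],[0,0,0]])

```text
time: 20.95
position: [0.4568, -0.1516, 0.1214]
tool_rot: [2.223, 2.22, 0.0]
ft_force: [0.6, 0.4, 0.3]
grip_width: 0.639
```

Emit:
move_arm(jaw=[0,0,0,0,0], slide=[[0,0,0],[0,0,0],[0,0,-1],[0,0,-3],[0,0,-4]], dr=[[0,0,0],[0,0,0],[0,0,0],[0,0,0],[0,0,0]])

```text
time: 21.45
position: [0.4555, -0.151, 0.2016]
tool_rot: [-2.22, -2.218, 0.001]
ft_force: [0.4, 0.2, 1.4]
grip_width: 0.988
```

Emit:
move_arm(jaw=[0,0,0,0,0], slide=[[0,0,-3],[-2,0,-1],[-4,0.5,0],[-4.5,1,0],[-4.5,1,0]], dr=[[0,0,0],[0,0,0],[0,0,0],[0,0,0],[0,0,0]])

```text
time: 21.95
position: [0.4818, -0.3034, 0.2428]
tool_rot: [2.221, 2.219, -0.001]
ft_force: [0.0, 0.7, 0.6]
grip_width: 0.997
```

Run:
```python
from h import *
plan([.514,-.4175,.20],90,4)
snap("pics/a9.png",[.455,-.15,.08])
rim("scene","middle_tier",.088,.0775);rim("top","middle_tier",.088,.0775)
rim("scene","base_tier",.013,.1);rim("top","base_tier",.013,.1)
```

```text
t 21.95 pos [ 0.4818 -0.3034  0.2428] grip 0.997 F [0.  0.7 0.6] tilt/yaw err deg [ 0.06  0.12 -0.07]
world move [ 0.0322 -0.1141 -0.0428] rows of 4
  slide [-2.85, 0.81, 1.08] dr [0.02, 0.03, -0.02]
  slide [-2.85, 0.81, 1.08] dr [0.02, 0.03, -0.02]
  slide [-2.85, 0.81, 1.07] dr [0.02, 0.03, -0.02]
  slide [-2.85, 0.81, 1.07] dr [0.02, 0.03, -0.02]
scene middle_tier 0.97 fixed-r centre [ 0.4544 -0.1533] free [ 0.4543 -0.1532  0.077 ] n 36 res 0.0005
top middle_tier 0.84 fixed-r centre [ 0.4568 -0.1501] free [ 0.4569 -0.1501  0.0778] n 36 res 0.0003
scene base_tier 0.61 fixed-r centre [ 0.4535 -0.1524] free [ 0.4545 -0.1519  0.099 ] n 30 res 0.0007
top base_tier 0.6 fixed-r centre [ 0.4572 -0.1495] free [ 0.4573 -0.1496  0.1002] n 35 res 0.0003
```

View pics/a9.png

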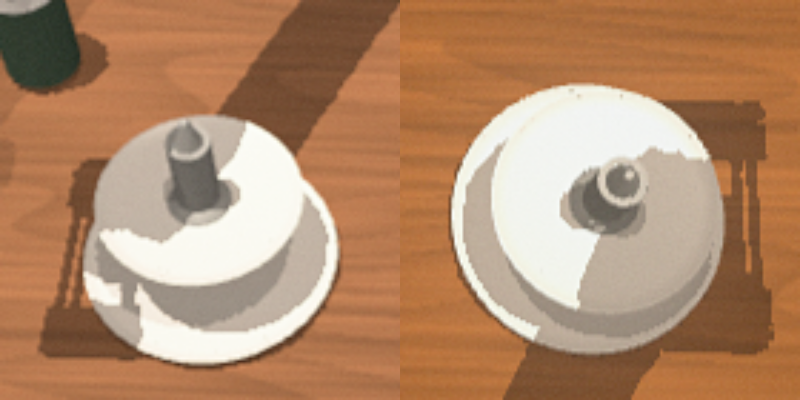

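The middle tier is seated and concentric in both views. On to the upper tier.

Emit:
move_arm(jaw=[0,0,0,0,0], slide=[[-4,1,1],[-3.5,1,1],[-2.2,0.6,1],[0,0,1],[0,0,0]], dr=[[0,0,0],[0,0,0],[0,0,0],[0,0,0],[0,0,0]])

```text
time: 22.95
position: [0.5066, -0.3974, 0.1997]
tool_rot: [-2.22, -2.218, -0.001]
ft_force: [-0.1, 0.5, -0.2]
grip_width: 0.994
```

Run:
```python
from h import *
plan([.5135,-.4175,.042],90,5)
```

```text
t 22.95 pos [ 0.5066 -0.3974  0.1997] grip 0.994 F [-0.1  0.5 -0.2] tilt/yaw err deg [-0.13 -0.15 -0.06]
world move [ 0.0069 -0.0201 -0.1577] rows of 5
  slide [-0.41, 0.15, 3.15] dr [-0.03, -0.03, -0.01]
  slide [-0.41, 0.14, 3.15] dr [-0.03, -0.03, -0.01]
  slide [-0.41, 0.14, 3.15] dr [-0.03, -0.03, -0.01]
  slide [-0.41, 0.14, 3.15] dr [-0.03, -0.03, -0.01]
  slide [-0.4, 0.14, 3.15] dr [-0.03, -0.03, -0.01]
```

Emit:
move_arm(jaw=[0,0,0,0,0], slide=[[-1,0.3,0],[-0.8,0.3,2],[0,0,3],[0,0,3],[0,0,0]], dr=[[0,0,0],[0,0,0],[0,0,0],[0,0,0],[0,0,0]])

```text
time: 23.45
position: [0.5105, -0.415, 0.1165]
tool_rot: [-2.217, -2.215, 0.002]
ft_force: [-1.2, -0.1, 0.6]
grip_width: 0.996
```

Run:
```python
from h import *
snap("pics/b1.png",[.513,-.418,.08])
plan([.5135,-.4175,.042],90,5)
```

```text
t 23.55 pos [ 0.5133 -0.4165  0.1215] grip 1.001 F [ 0.  -0.7  0.2] tilt/yaw err deg [-0.02 -0.02 -0.06]
world move [ 0.0002 -0.001  -0.0795] rows of 5
  slide [-0.02, 0.0, 1.59] dr [-0.0, -0.0, -0.01]
  slide [-0.02, 0.0, 1.59] dr [-0.0, -0.0, -0.01]
  slide [-0.02, 0.0, 1.59] dr [-0.0, -0.0, -0.01]
  slide [-0.02, 0.0, 1.59] dr [-0.0, -0.0, -0.01]
  slide [-0.02, 0.0, 1.59] dr [-0.0, -0.0, -0.01]
```

View pics/b1.png

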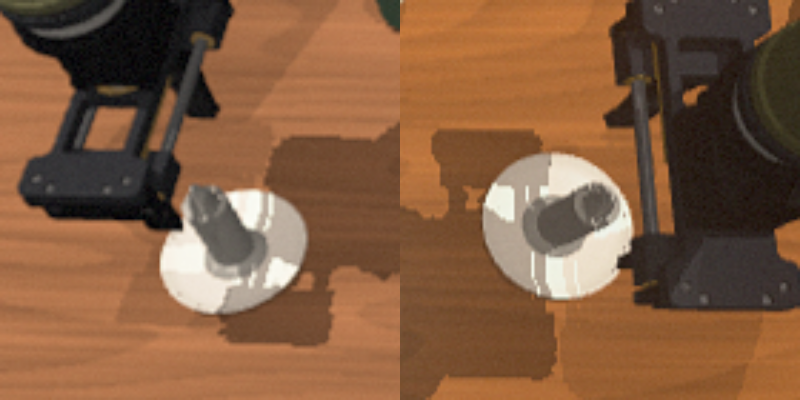

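Emit:
move_arm(jaw=[0,0,0,0,0], slide=[[-0.1,0,1.5],[0,0,2.5],[0,0,2.5],[0,0,1.3],[0,0,0]], dr=[[0,0,0],[0,0,0],[0,0,0],[0,0,0],[0,0,0]])

```text
time: 24.05
position: [0.5124, -0.4171, 0.0418]
tool_rot: [-2.221, -2.218, 0.0]
ft_force: [-0.0, -0.4, -0.3]
grip_width: 0.995
```

Emit:
move_arm(jaw=[0,60,120,180,255], slide=[[0,0,0],[0,0,0],[0,0,0],[0,0,0],[0,0,0]], dr=[[0,0,0],[0,0,0],[0,0,0],[0,0,0],[0,0,0]])

```text
time: 24.55
position: [0.5135, -0.4178, 0.044]
tool_rot: [2.222, 2.219, -0.0]
ft_force: [-0.5, 0.2, 0.5]
grip_width: 0.719
```

Emit:
move_arm(jaw=[255,255,255], slide=[[0,0,0],[0,0,0],[0,0,0]], dr=[[0,0,0],[0,0,0],[0,0,0]])

```text
time: 24.85
position: [0.5132, -0.4176, 0.0434]
tool_rot: [-2.223, -2.22, 0.0]
ft_force: [0.1, -0.1, 0.4]
grip_width: 0.451
```

Run:
```python
from h import *
rim("scene","upper_tier",.009,.055);rim("top","upper_tier",.009,.055)
plan([.5135,-.4175,.042],90,5)
```

```text
scene upper_tier 0.72 fixed-r centre [ 0.5103 -0.4197] free [ 0.5099 -0.4206  0.056 ] n 20 res 0.0008
top upper_tier 0.7 fixed-r centre [ 0.5137 -0.4148] free [ 0.5137 -0.4142  0.0542] n 22 res 0.0004
t 25.05 pos [ 0.5133 -0.4176  0.0434] grip 0.357 F [ 0.5  0.1 -1.1] tilt/yaw err deg [ 0.    0.   -0.08]
world move [ 0.0002  0.0001 -0.0014] rows of 5
  slide [0.0, 0.0, 0.03] dr [0.0, 0.0, -0.02]
  slide [0.0, 0.0, 0.03] dr [0.0, 0.0, -0.02]
  slide [0.0, 0.0, 0.03] dr [0.0, 0.0, -0.02]
  slide [0.0, 0.0, 0.03] dr [0.0, 0.0, -0.02]
  slide [0.0, 0.0, 0.03] dr [0.0, 0.0, -0.02]
```

Emit:
move_arm(jaw=[255,255,255,255,255], slide=[[0,0,-0.5],[0,0,-2],[0,0,-3.5],[0,0,-4.5],[0,0,-4]], dr=[[0,0,0],[0,0,0],[0,0,0],[0,0,0],[0,0,0]])

```text
time: 25.55
position: [0.5131, -0.4174, 0.1903]
tool_rot: [-2.223, -2.22, -0.0]
ft_force: [0.3, -1.0, -1.6]
grip_width: 0.363
```

Emit:
move_arm(jaw=[255,255,255,255,255], slide=[[0,0,-3.5],[1,-0.2,-2],[2.5,-0.5,-0.5],[3.5,-0.8,0],[4,-0.8,0]], dr=[[0,0,0],[0,0,0],[0,0,0],[0,0,0],[0,0,0]])

```text
time: 26.05
position: [0.4894, -0.3063, 0.2475]
tool_rot: [-2.223, -2.217, 0.0]
ft_force: [0.3, 0.4, -0.9]
grip_width: 0.361
```

Emit:
move_arm(jaw=[255,255,255,255,255], slide=[[4,-0.9,0],[4,-0.9,0],[3.5,-0.8,0],[2.5,-0.5,0],[1,-0.2,0]], dr=[[0,0,0],[0,0,0],[0,0,0],[0,0,0],[0,0,0]])

```text
time: 26.55
position: [0.4567, -0.1539, 0.2478]
tool_rot: [-2.218, -2.224, 0.003]
ft_force: [0.6, 0.3, -2.4]
grip_width: 0.358
```

Run:
```python
from h import *
get_image("top");get_image("top")
plan([.4568,-.152,.235],90,5)
```

```text
t 26.65 pos [ 0.4572 -0.1562  0.2482] grip 0.36 F [-0.8 -0.  -1.9] tilt/yaw err deg [-0.04  0.07  0.04]
world move [-0.0004  0.0042 -0.0132] rows of 5
  slide [0.09, -0.01, 0.26] dr [-0.01, 0.01, 0.01]
  slide [0.09, -0.01, 0.26] dr [-0.01, 0.01, 0.01]
  slide [0.08, -0.01, 0.26] dr [-0.01, 0.01, 0.01]
  slide [0.08, -0.01, 0.26] dr [-0.01, 0.01, 0.01]
  slide [0.08, -0.01, 0.26] dr [-0.01, 0.01, 0.01]
```

Emit:
move_arm(jaw=[255,255,255,255,255], slide=[[0.4,0,0.5],[0,0,0.7],[0,0,0.7],[0,0,0.3],[0,0,0]], dr=[[0,0,0],[0,0,0],[0,0,0],[0,0,0],[0,0,0]])

```text
time: 27.15
position: [0.4572, -0.1538, 0.2254]
tool_rot: [-2.222, -2.218, 0.0]
ft_force: [-0.4, -0.1, -1.0]
grip_width: 0.359
```

Run:
```python
from h import *
snap("pics/b2.png",[.455,-.15,.17])
z=get_state()["position"][2]-.0434+.009
rim("scene","upper_tier",z,.055)
rim("top","upper_tier",z,.055)
plan([.4568,-.152,.235],90,5)
```

```text
scene upper_tier 0.8 fixed-r centre [ 0.4549 -0.156 ] free [ 0.456  -0.1548  0.0533] n 21 res 0.0011
t 27.45 pos [ 0.4578 -0.1536  0.2267] grip 0.361 F [ 0.9  1.2 -2.6] tilt/yaw err deg [ 0.02  0.02 -0.08]
world move [-0.001   0.0016  0.0083] rows of 5
  slide [0.03, -0.02, -0.17] dr [0.0, 0.0, -0.02]
  slide [0.03, -0.02, -0.17] dr [0.0, 0.0, -0.02]
  slide [0.03, -0.02, -0.17] dr [0.0, 0.0, -0.02]
  slide [0.03, -0.02, -0.17] dr [0.0, 0.0, -0.02]
  slide [0.03, -0.02, -0.17] dr [0.0, 0.0, -0.02]
```

View pics/b2.png

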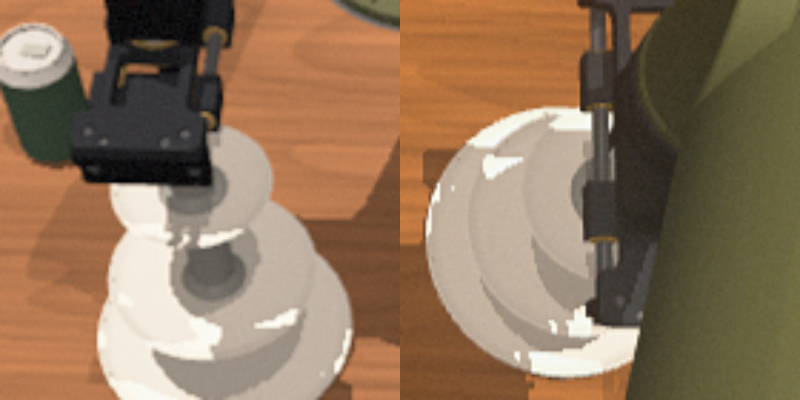

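Scene shows the held plate 1.5–2.5 mm too far in −y, in line with the plan. I correct by +0.2 cm and descend.

Emit:
move_arm(jaw=[255,255,255,255,255], slide=[[0.2,-0.1,0.4],[0,0,0.5],[0,0,0.5],[0,0,0],[0,0,0]], dr=[[0,0,0],[0,0,0],[0,0,0],[0,0,0],[0,0,0]])

```text
time: 27.95
position: [0.4565, -0.1515, 0.2122]
tool_rot: [-2.223, -2.22, 0.0]
ft_force: [-0.2, 0.0, -1.1]
grip_width: 0.361
```

Emit:
move_arm(jaw=[255,255,255,255,255], slide=[[0,0,0.4],[0,0,0.4],[0,0,0.2],[0,0,0],[0,0,0]], dr=[[0,0,0],[0,0,0],[0,0,0],[0,0,0],[0,0,0]])

```text
time: 28.45
position: [0.4567, -0.1515, 0.2024]
tool_rot: [-2.223, -2.22, 0.0]
ft_force: [-0.4, 0.4, -1.6]
grip_width: 0.357
```

Emit:
move_arm(jaw=[255,255,255,255,255], slide=[[0,0,0.15],[0,0,0.1],[0,0,0.1],[0,0,0.05],[0,0,0]], dr=[[0,0,0],[0,0,0],[0,0,0],[0,0,0],[0,0,0]])

```text
time: 28.95
position: [0.4566, -0.1515, 0.1984]
tool_rot: [-2.223, -2.22, 0.0]
ft_force: [0.4, 0.5, -2.1]
grip_width: 0.354
```

Emit:
move_arm(jaw=[255,255,255,255,255], slide=[[0,0,0.05],[0,0,0.05],[0,0,0.05],[0,0,0],[0,0,0]], dr=[[0,0,0],[0,0,0],[0,0,0],[0,0,0],[0,0,0]])

```text
time: 29.45
position: [0.4568, -0.1517, 0.1973]
tool_rot: [2.223, 2.219, -0.0]
ft_force: [-1.1, 0.4, 2.0]
grip_width: 0.356
```

The upper tier made contact at .1973, against .1974 expected. Releasing.

Emit:
move_arm(jaw=[255,140,80,0,0], slide=[[0,0,-0.03],[0,0,0],[0,0,0],[0,0,0],[0,0,0]], dr=[[0,0,0],[0,0,0],[0,0,0],[0,0,0],[0,0,0]])

```text
time: 29.95
position: [0.4567, -0.1516, 0.1972]
tool_rot: [2.223, 2.22, 0.0]
ft_force: [-1.3, 0.3, -0.3]
grip_width: 0.635
```

Emit:
move_arm(jaw=[0,0,0,0,0], slide=[[0,0,0],[0,0,0],[0,0,-1],[0,0,-3],[0,0,-4]], dr=[[0,0,0],[0,0,0],[0,0,0],[0,0,0],[0,0,0]])

```text
time: 30.45
position: [0.4556, -0.1511, 0.2774]
tool_rot: [-2.221, -2.218, 0.001]
ft_force: [1.5, -0.9, 0.2]
grip_width: 0.986
```

Emit:
move_arm(jaw=[0,0,0,0,0], slide=[[0,0,-3],[1,1,-1],[2.5,3,0],[2.5,4,0],[2.5,4,0]], dr=[[0,0,0],[0,0,0],[0,0,0],[0,0,0],[0,0,0]])

```text
time: 30.95
position: [0.5782, -0.067, 0.3188]
tool_rot: [2.225, 2.214, 0.0]
ft_force: [-0.1, -0.3, 0.7]
grip_width: 1.0
```

Run:
```python
from h import *
snap("pics/b3.png",[.455,-.15,.12],90)
rim("scene","upper_tier",.163,.055);rim("top","upper_tier",.163,.055)
rim("scene","middle_tier",.088,.0775)
plan([.694,.011,.18],142.6,8)
plan([.694,.011,.18],52.6,8)
```

```text
scene upper_tier 0.71 fixed-r centre [ 0.4518 -0.1549] free [ 0.447  -0.1536  0.0596] n 15 res 0.0019
top upper_tier 0.59 fixed-r centre [ 0.4573 -0.1526] free [ 0.4565 -0.138   0.044 ] n 16 res 0.0021
scene middle_tier 0.86 fixed-r centre [ 0.4539 -0.1533] free [ 0.4549 -0.1534  0.0766] n 21 res 0.001
t 31.35 pos [ 0.5761 -0.0682  0.3182] grip 0.998 F [-0.1 -0.7 -0.3] tilt/yaw err deg [-1.000e-02  1.500e-01 -5.283e+01]
world move [ 0.1179  0.0792 -0.1382] rows of 8
  slide [1.0, 1.47, 1.73] dr [-0.0, 0.02, -6.6]
  slide [0.82, 1.57, 1.73] dr [-0.0, 0.02, -6.6]
  slide [0.64, 1.66, 1.73] dr [-0.0, 0.02, -6.6]
  slide [0.44, 1.72, 1.73] dr [-0.0, 0.02, -6.6]
  slide [0.24, 1.76, 1.73] dr [-0.0, 0.02, -6.6]
t 31.35 pos [ 0.5761 -0.0682  0.3182] grip 0.998 F [-0.1 -0.7 -0.3] tilt/yaw err deg [ 0.09  0.11 37.17]
world move [ 0.1179  0.0792 -0.1382] rows of 8
  slide [1.0, 1.47, 1.73] dr [0.01, 0.01, 4.65]
  slide [1.12, 1.38, 1.73] dr [0.01, 0.01, 4.65]
  slide [1.22, 1.29, 1.73] dr [0.01, 0.01, 4.65]
  slide [1.32, 1.19, 1.73] dr [0.01, 0.01, 4.65]
  slide [1.41, 1.07, 1.73] dr [0.01, 0.01, 4.65]
```

View pics/b3.png

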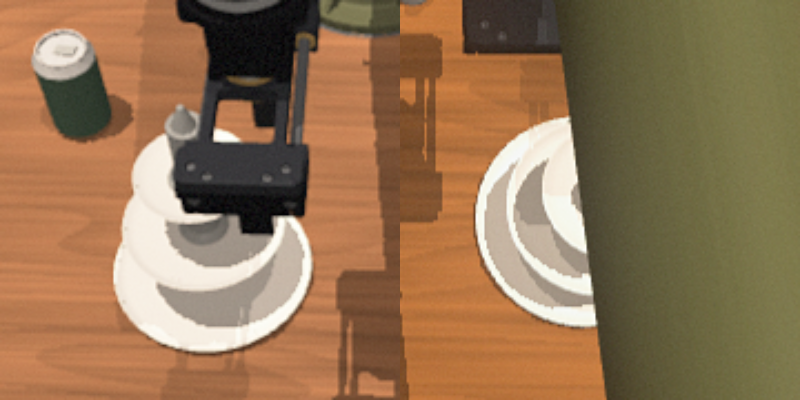

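The upper tier stands seated and upright on the stack, and the can is undisturbed. Now the ring handle.

Emit:
move_arm(jaw=[0,0,0,0,0], slide=[[1.0,1.5,0.5],[0.8,1.6,1],[0.6,1.7,2],[0.4,1.7,2],[0.2,1.8,2]], dr=[[0,0,-6.6],[0,0,-6.6],[0,0,-6.6],[0,0,-6.6],[0,0,-6.6]])

```text
time: 31.85
position: [0.6521, -0.0198, 0.2428]
tool_rot: [1.497, 2.759, -0.003]
ft_force: [-0.4, -0.4, 0.6]
grip_width: 0.997
```

Emit:
move_arm(jaw=[0,0,0,0,0], slide=[[0,1.8,2],[-0.2,1.8,2],[-0.3,1.7,2],[0,0,0],[0,0,0]], dr=[[0,0,-6.6],[0,0,-6.6],[0,0,-6.6],[0,0,0],[0,0,0]])

```text
time: 32.35
position: [0.6957, 0.0105, 0.1831]
tool_rot: [1.009, 2.975, -0.002]
ft_force: [-0.6, 0.3, 1.0]
grip_width: 0.998
```

Run:
```python
from h import *
snap("pics/b4.png",[.694,.01,.08])
plan([.694,.011,.12],142.6,3)
```

```text
t 32.45 pos [0.6962 0.0105 0.1843] grip 1.0 F [0.2 0.3 0.5] tilt/yaw err deg [ 0.01  0.15 -0.07]
world move [-0.0022  0.0005 -0.0643] rows of 3
  slide [0.07, -0.03, 2.14] dr [0.0, 0.05, -0.02]
  slide [0.07, -0.03, 2.14] dr [0.0, 0.05, -0.02]
  slide [0.07, -0.03, 2.14] dr [0.0, 0.05, -0.02]
```

View pics/b4.png

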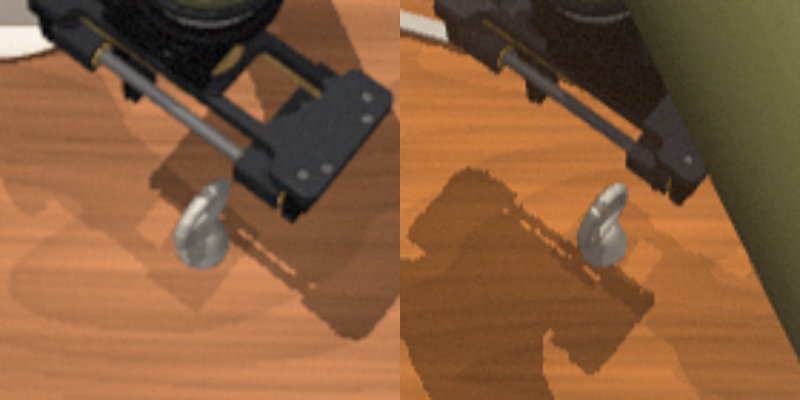

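Emit:
move_arm(jaw=[0,0,0,0,0], slide=[[0.2,-0.1,2.5],[0,0,4],[0,0,4],[0,0,2.6],[0,0,0]], dr=[[0,0,0],[0,0,0],[0,0,0],[0,0,0],[0,0,0]])

```text
time: 32.95
position: [0.6914, 0.01, 0.0485]
tool_rot: [-1.006, -2.971, 0.006]
ft_force: [-0.1, 0.2, 0.3]
grip_width: 1.001
```

Emit:
move_arm(jaw=[60,120,160,160,160], slide=[[0,0,0],[0,0,0],[0,0,0],[0,0,0],[0,0,0]], dr=[[0,0,0],[0,0,0],[0,0,0],[0,0,0],[0,0,0]], force=25)

```text
time: 33.45
position: [0.6943, 0.0123, 0.0521]
tool_rot: [1.004, 2.976, 0.0]
ft_force: [-0.8, 0.4, 1.2]
grip_width: 0.63
```

Run:
```python
from h import *
snap("pics/b5.png",[.694,.01,.06],50)
plan([.694,.011,.053],142.6,3)
```

```text
t 33.55 pos [0.694  0.0123 0.0515] grip 0.543 F [ 0.1  0.  -0. ] tilt/yaw err deg [0.01 0.02 0.12]
world move [-0.     -0.0013  0.0015] rows of 3
  slide [-0.03, -0.04, -0.05] dr [0.0, 0.01, 0.04]
  slide [-0.03, -0.04, -0.05] dr [0.0, 0.01, 0.04]
  slide [-0.03, -0.04, -0.05] dr [0.0, 0.01, 0.04]
```

View pics/b5.png

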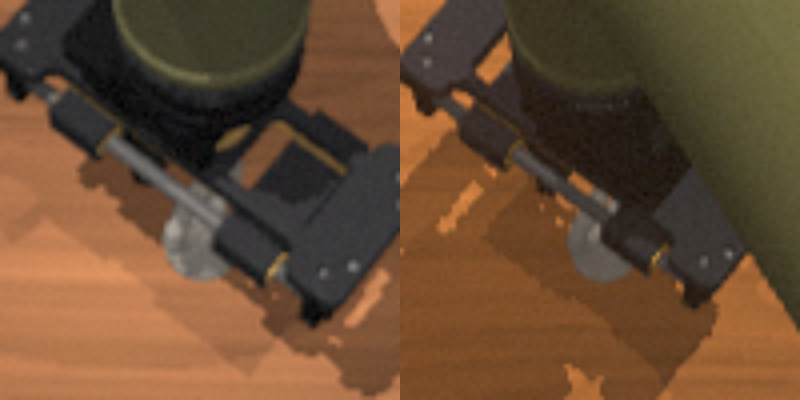

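Emit:
move_arm(jaw=[190,200,210,220,225], slide=[[-0.1,-0.1,-0.1],[0,0,0],[0,0,0],[0,0,0],[0,0,0]], dr=[[0,0,0.1],[0,0,0],[0,0,0],[0,0,0],[0,0,0]])

```text
time: 34.05
position: [0.694, 0.0109, 0.0522]
tool_rot: [-1.007, -2.976, 0.0]
ft_force: [0.8, -0.7, -0.7]
grip_width: 0.146
```

Emit:
move_arm(jaw=[255,255,255,255,255], slide=[[0,0,0],[0,0,0],[0,0,0],[0,0,0],[0,0,0]], dr=[[0,0,0],[0,0,0],[0,0,0],[0,0,0],[0,0,0]])

```text
time: 34.55
position: [0.6941, 0.0109, 0.0522]
tool_rot: [-1.007, -2.976, 0.0]
ft_force: [-0.1, -0.9, -0.7]
grip_width: 0.094
```

Run:
```python
from h import *
snap("pics/b6.png",[.694,.01,.06],50)
plan([.694,.011,.053],142.6,3)
```

```text
t 34.65 pos [0.694  0.0109 0.0522] grip 0.098 F [-0.5  0.3 -0.4] tilt/yaw err deg [-0.   -0.    0.02]
world move [-0.      0.0001  0.0008] rows of 3
  slide [0.0, 0.0, -0.03] dr [-0.0, -0.0, 0.01]
  slide [0.0, 0.0, -0.03] dr [-0.0, -0.0, 0.01]
  slide [0.0, 0.0, -0.03] dr [-0.0, -0.0, 0.01]
```

View pics/b6.png

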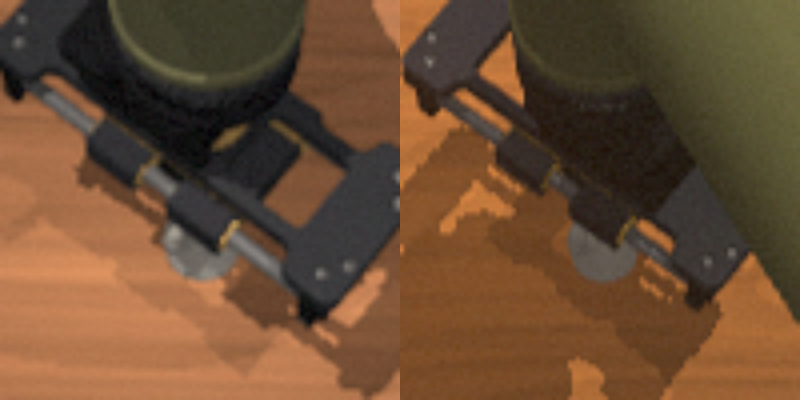

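Emit:
move_arm(jaw=[255,255,255,255,255], slide=[[0,0,-0.5],[0,0,-1.5],[0,0,-3],[0,0,-4],[0,0,-4]], dr=[[0,0,0],[0,0,0],[0,0,0],[0,0,0],[0,0,0]])

```text
time: 35.15
position: [0.6938, 0.011, 0.1845]
tool_rot: [-1.006, -2.976, -0.0]
ft_force: [0.4, 0.0, -2.0]
grip_width: 0.096
```

Run:
```python
from h import *
snap("pics/b7.png",[.694,.01,.14],70)
plan([.694,.011,.335],142.6,5)
```

```text
t 35.25 pos [0.6973 0.0126 0.1906] grip 0.097 F [ 0.4  0.5 -0.5] tilt/yaw err deg [0.45 0.48 0.03]
world move [-0.0033 -0.0016  0.1444] rows of 5
  slide [0.01, -0.04, -2.89] dr [0.09, 0.1, 0.01]
  slide [0.01, -0.05, -2.89] dr [0.09, 0.1, 0.01]
  slide [0.02, -0.05, -2.89] dr [0.09, 0.1, 0.01]
  slide [0.02, -0.06, -2.89] dr [0.09, 0.1, 0.01]
  slide [0.03, -0.06, -2.89] dr [0.09, 0.1, 0.01]
```

View pics/b7.png

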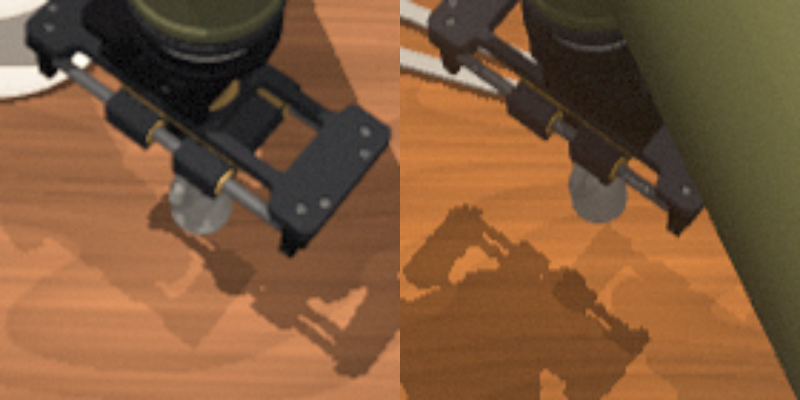

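The handle is held and hangs upright under the gripper. I raise it further before moving across.

Emit:
move_arm(jaw=[255,255,255,255,255], slide=[[0,0,-3.5],[0,0,-4],[0,0,-3.5],[0,0,-2.8],[0,0,-1]], dr=[[0,0,0],[0,0,0],[0,0,0],[0,0,0],[0,0,0]])

```text
time: 35.75
position: [0.6947, 0.0117, 0.334]
tool_rot: [1.005, 2.972, 0.003]
ft_force: [-0.4, -0.1, -1.8]
grip_width: 0.095
```

Emit:
move_arm(jaw=[255,255,255,255,255], slide=[[0.4,-1.2,0],[0.8,-2.5,0],[1.1,-3.4,0],[1.1,-3.4,0],[1.1,-3.4,0]], dr=[[0,0,0],[0,0,0],[0,0,0],[0,0,0],[0,0,0]])

```text
time: 36.25
position: [0.5722, -0.073, 0.3286]
tool_rot: [-1.006, -2.974, 0.001]
ft_force: [-0.1, 0.2, -0.6]
grip_width: 0.097
```

Run:
```python
from h import *
plan([.4567,-.151,.336],142.6,5)
```

```text
t 36.25 pos [ 0.5722 -0.073   0.3286] grip 0.097 F [-0.1  0.2 -0.6] tilt/yaw err deg [-0.07 -0.13  0.03]
world move [-0.1155 -0.078   0.0074] rows of 5
  slide [0.89, -2.64, -0.14] dr [-0.01, -0.03, 0.01]
  slide [0.89, -2.64, -0.14] dr [-0.01, -0.03, 0.01]
  slide [0.89, -2.64, -0.15] dr [-0.01, -0.03, 0.01]
  slide [0.89, -2.64, -0.15] dr [-0.01, -0.03, 0.01]
  slide [0.89, -2.64, -0.15] dr [-0.01, -0.03, 0.01]
```

Emit:
move_arm(jaw=[255,255,255,255,255], slide=[[1.1,-3.4,-0.2],[1.1,-3.4,-0.2],[0.8,-2.5,-0.2],[0.4,-1.3,0],[0.3,-0.8,0]], dr=[[0,0,0],[0,0,0],[0,0,0],[0,0,0],[0,0,0]])

```text
time: 36.75
position: [0.4735, -0.1418, 0.3351]
tool_rot: [-1.011, -2.973, 0.003]
ft_force: [-0.4, -0.1, -0.7]
grip_width: 0.098
```

Emit:
move_arm(jaw=[255,255,255], slide=[[0,0,0],[0,0,0],[0,0,0]], dr=[[0,0,0],[0,0,0],[0,0,0]])

```text
time: 37.05
position: [0.4756, -0.1395, 0.3359]
tool_rot: [-1.004, -2.976, -0.001]
ft_force: [1.0, 0.3, -2.0]
grip_width: 0.094
```

Run:
```python
from h import *
snap("pics/b8.png",[.456,-.151,.25],60)
plan([.4567,-.151,.31],142.6,1)
```

```text
t 37.15 pos [ 0.4757 -0.1395  0.336 ] grip 0.098 F [-0.   0.3 -1.9] tilt/yaw err deg [ 0.05 -0.04  0.12]
world move [-0.019  -0.0115 -0.026 ] rows of 1
  slide [0.82, -2.07, 2.6] dr [0.05, -0.04, 0.12]
```

View pics/b8.png

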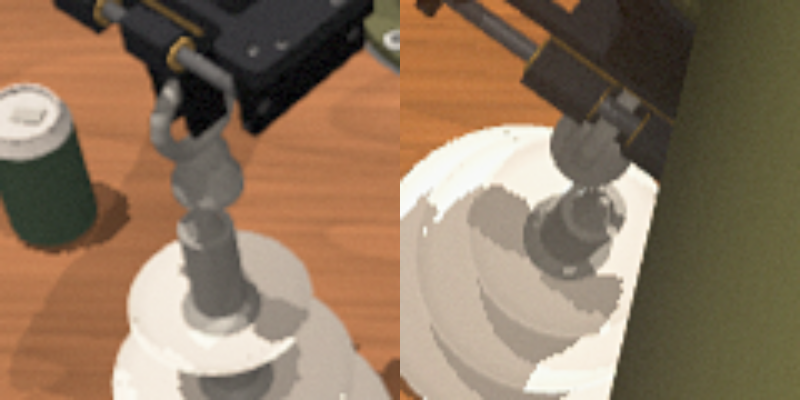

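Emit:
move_arm(jaw=[255,255,255,255,255], slide=[[0.3,-0.8,0],[0.3,-0.8,0],[0.2,-0.5,0],[0,0,0],[0,0,0]], dr=[[0,0,0],[0,0,0],[0,0,0.1],[0,0,0],[0,0,0]])

```text
time: 37.65
position: [0.4565, -0.1519, 0.3362]
tool_rot: [1.009, 2.975, 0.0]
ft_force: [0.5, 0.4, -1.1]
grip_width: 0.093
```

Emit:
move_arm(jaw=[255,255,255,255], slide=[[0,0,0.6],[0,0,0.7],[0,0,0.6],[0,0,0]], dr=[[0,0,0],[0,0,0],[0,0,0],[0,0,0]])

```text
time: 38.05
position: [0.4557, -0.1519, 0.316]
tool_rot: [-1.008, -2.973, -0.001]
ft_force: [0.1, 0.4, -1.8]
grip_width: 0.1
```

Run:
```python
from h import *
snap("pics/b9.png",[.456,-.151,.25],60)
plan([.4567,-.151,.30],142.6,1)
```

```text
t 38.15 pos [ 0.4561 -0.1521  0.317 ] grip 0.098 F [ 0.2  0.1 -1.4] tilt/yaw err deg [ 0.   -0.03 -0.07]
world move [ 0.0006  0.0011 -0.017 ] rows of 1
  slide [0.02, 0.12, 1.7] dr [0.0, -0.03, -0.07]
```

View pics/b9.png

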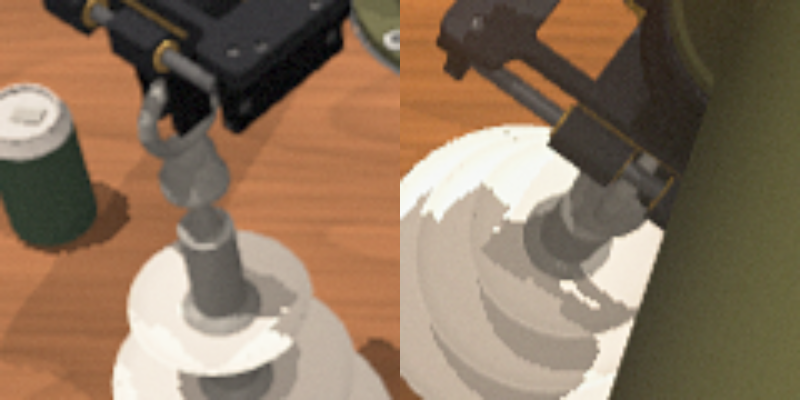

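The handle lines up with the post axis in the scene view (hub at (193,180), post axis passing through it). Descending.

Emit:
move_arm(jaw=[255,255,255,255,255], slide=[[0,0.1,0.4],[0,0,0.5],[0,0,0.5],[0,0,0],[0,0,0]], dr=[[0,0,0],[0,0,0],[0,0,0],[0,0,0],[0,0,0]])

```text
time: 38.65
position: [0.4567, -0.1514, 0.3031]
tool_rot: [-1.009, -2.975, 0.0]
ft_force: [0.7, 0.4, -0.7]
grip_width: 0.1
```

Emit:
move_arm(jaw=[255,255,255,255,255], slide=[[0,0,0.4],[0,0,0.4],[0,0,0.3],[0,0,0.2],[0,0,0]], dr=[[0,0,0],[0,0,0],[0,0,0],[0,0,0],[0,0,0]])

```text
time: 39.15
position: [0.4567, -0.1513, 0.2899]
tool_rot: [-1.009, -2.975, -0.0]
ft_force: [0.2, 0.3, -1.7]
grip_width: 0.099
```

Emit:
move_arm(jaw=[255,255,255,255,255], slide=[[0,0,0.2],[0,0,0.2],[0,0,0.15],[0,0,0.1],[0,0,0]], dr=[[0,0,0],[0,0,0],[0,0,0],[0,0,0],[0,0,0]])

```text
time: 39.65
position: [0.4567, -0.1514, 0.2836]
tool_rot: [-1.009, -2.975, 0.0]
ft_force: [-0.2, -0.2, -1.6]
grip_width: 0.1
```

Emit:
move_arm(jaw=[255,255,255,255,255], slide=[[0,0,0.07],[0,0,0.07],[0,0,0.06],[0,0,0],[0,0,0]], dr=[[0,0,0],[0,0,0],[0,0,0],[0,0,0],[0,0,0]])

```text
time: 40.15
position: [0.4568, -0.1514, 0.2817]
tool_rot: [1.009, 2.975, -0.0]
ft_force: [-0.1, -0.1, -0.3]
grip_width: 0.095
```

Emit:
move_arm(jaw=[255,255,255,255,255], slide=[[0,0,0.05],[0,0,0.05],[0,0,0],[0,0,0],[0,0,0]], dr=[[0,0,0],[0,0,0],[0,0,0],[0,0,0],[0,0,0]])

```text
time: 40.65
position: [0.457, -0.1515, 0.281]
tool_rot: [1.009, 2.974, -0.0]
ft_force: [0.2, 0.2, 2.4]
grip_width: 0.097
```

Contact came at .2810, as expected for seated. Releasing.

Emit:
move_arm(jaw=[255,220,180,140,100], slide=[[0,0,0],[0,0,0],[0,0,0],[0,0,0],[0,0,0]], dr=[[0,0,0],[0,0,0],[0,0,0],[0,0,0],[0,0,0]])

```text
time: 41.15
position: [0.4567, -0.1514, 0.2806]
tool_rot: [-1.009, -2.975, 0.0]
ft_force: [0.6, -0.2, -0.3]
grip_width: 0.328
```

Emit:
move_arm(jaw=[50,0,0,0,0], slide=[[0,0,0],[0,0,0],[0,0,0],[0,0,-1],[0,0,-3]], dr=[[0,0,0],[0,0,0],[0,0,0],[0,0,0],[0,0,0]])

```text
time: 41.65
position: [0.4554, -0.1509, 0.3198]
tool_rot: [-1.008, -2.971, -0.001]
ft_force: [0.6, 0.3, 0.7]
grip_width: 0.778
```

Emit:
move_arm(jaw=[0,0,0,0,0], slide=[[0,0,-4],[0,0,-4],[0,2,-1],[0,4,0],[0,4,0]], dr=[[0,0,0],[0,0,0],[0,0,0],[0,0,0],[0,0,0]])

```text
time: 42.15
position: [0.5185, -0.0729, 0.4126]
tool_rot: [1.016, 2.969, -0.002]
ft_force: [-0.0, -0.9, 1.4]
grip_width: 0.996
```

Emit:
move_arm(jaw=[0,0,0,0,0], slide=[[0,4,0],[0,4,0],[0,4,0],[0,2,0],[0,0,0]], dr=[[0,0,0],[0,0,0],[0,0,0],[0,0,0],[0,0,0]])

```text
time: 42.65
position: [0.6035, 0.0428, 0.4103]
tool_rot: [-1.0, -2.976, -0.004]
ft_force: [-1.0, 0.3, 0.5]
grip_width: 1.002
```

Run:
```python
from h import *
snap("pics/c1.png",[.456,-.151,.17],90)
im,_=get_image("scene");cv2.imwrite("pics/c2.png",im[:,:,::-1])
rim("scene","upper_tier",.163,.055);rim("top","upper_tier",.163,.055)
rim("scene","middle_tier",.088,.0775);rim("top","middle_tier",.088,.0775)
rim("scene","base_tier",.013,.1);rim("top","base_tier",.013,.1)
for n in("scene","top"):
    _,d=get_image(n);W=cloud(n,d);r=regions_of(n,"ring_handle")
    if r:
        P=W[r[0]["mask"]];P=P[~np.isnan(P[:,0])];P=P[P[:,2]>.229];print(n,"ring z top",np.percentile(P[:,2],[98,100]).round(4),"expect .312",P.mean(0).round(4))
        def f(p,Q=P):
            x,y,a,h0=p;d0=Q[:,0]-x;d1=Q[:,1]-y
            u=d0*np.cos(a)+d1*np.sin(a);w=-d0*np.sin(a)+d1*np.cos(a);z=Q[:,2]-h0
            t=np.hypot(np.hypot(u,z-.055)-.023,w)-.005
            return np.minimum(abs(t),abs(np.maximum(np.hypot(u,w)-.017,z-.032)))
        s=least_squares(f,[.456,-.151,np.radians(142.6),.229],loss='soft_l1',f_scale=.003);print("fit",s.x.round(4))
print(get_state()["time"])
```

```text
scene upper_tier 0.77 fixed-r centre [ 0.4548 -0.1527] free [ 0.4548 -0.1526  0.0549] n 28 res 0.0004
scene middle_tier 0.95 fixed-r centre [ 0.4537 -0.1523] free [ 0.4541 -0.1523  0.0769] n 28 res 0.0005
scene base_tier 0.93 fixed-r centre [ 0.454  -0.1529] free [ 0.4542 -0.1528  0.0997] n 30 res 0.0005
top base_tier 0.88 fixed-r centre [ 0.4561 -0.1506] free [ 0.4524 -0.1391  0.0893] n 18 res 0.0011
scene ring z top [0.3113 0.3141] expect .312 [ 0.461  -0.151   0.2696]
fit [ 0.4541 -0.1531  2.4958  0.2289]
43.6
```

View pics/c1.png

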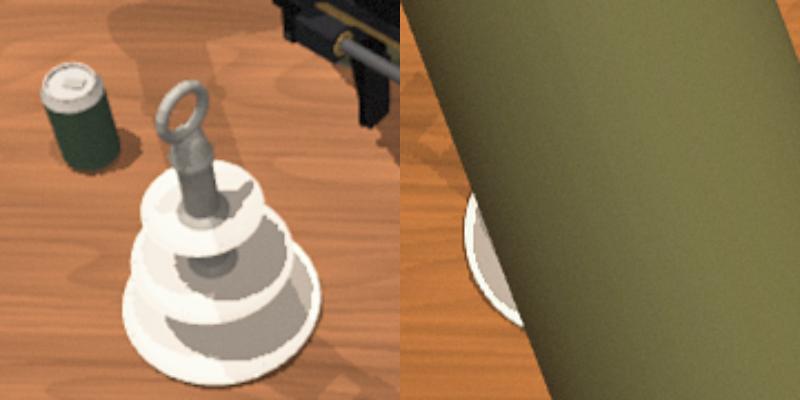

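View pics/c2.png

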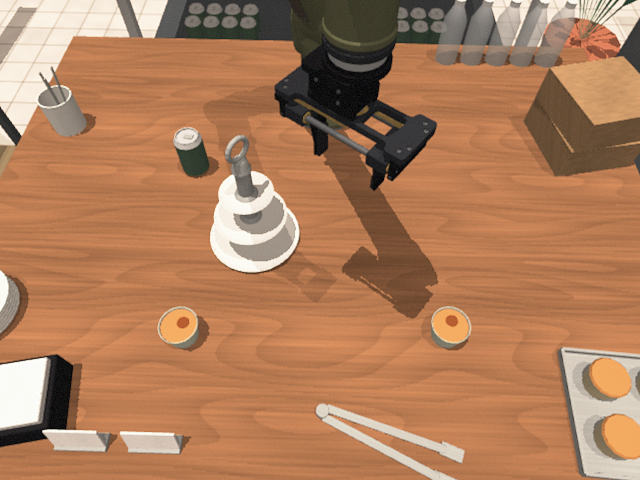

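The stand is complete and upright. The handle underside fits at .2289 m (.229 expected), all centres agree within 1.2 mm, and the bystanders sit where they started. The gripper is clear, so I hand in.

```bash
python3 -c "
from bench import *
print(close_job())"
```

```text
the job is handed in; nothing more can be done
None
```

The three-tier stand is built on the pad in the order asked: base, middle, upper, then the ring handle. I handed the job in at about 44 s of the 128 s allowed.

**Seating:** Each part was lowered in small steps until the wrist force showed light contact. Contact came within 0.1 mm of the fully-home height for the middle tier, upper tier and ring handle. The base tier met the pad at the expected height. At the end the handle's underside measured 0.2289 m (0.229 m expected).

**Alignment:** In the final scene view the centres of the four parts agree within about 1.2 mm. The base is about 1 mm from the pad centre found at the start. The stand looks upright, and the gripper was clear of it.

**Bystanders:** The custards and the can look unmoved in the picture, but I did not re-measure them.

**Checks that failed or disagreed:**
- The two cameras differ by a steady 3 mm or so, which I allowed for.
- In the final check the arm blocked most of the top camera, so the end state rests on the scene camera. The one fit the top camera did give, of the base, was weak but agreed.
- One rim check of the upper tier just after it was placed was poor because the gripper hid part of it. The later check from the scene camera was good.
- The middle tier was first gripped about 3.5 mm off centre and slightly high, so I re-gripped it before lifting.

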